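# Latch the sample drying chamber

### The job

Hook the draw latch's wire loop over the sprung keeper on the drying chamber's end cover, feeling gently for the keeper's slot, then push the latch lever over and press it down flat past centre, so that it stays shut by itself with the keeper drawn tight. Do not force the loop against the catch, do not pinch the lever or lean hard on it, and leave the bottle, jar and slide box where they stand.

Things in the scene. Friction and masses are not known exactly. Their poses are not given: they have to be found in the camera images.
- chamber: White sample drying chamber with a grey end cover, fixed to the bench, 231 mm long (x), 130 mm wide (y), flat top 85 mm above the bench. Origin: on the bench right under the lever's pivot; its x axis points level along the latch, from the lever's pivot towards the keeper (keeper at +x, flat lever towards -x), z up. Box extends x -115 to +116 mm.
- pivot (a point): Axis of the lever's hinge (fixed), on the chamber's centre line, 18 mm above the chamber's top; the axis runs along the chamber's y.
- lever (a joint): Latch lever's angle (rad): 0 = flat, lying towards the chamber's -x, on a rigid stop; pi/2 = upright; at most 2.4, leaning to the keeper. Steel bar 28 mm wide, 5 mm thick, reaching 72 mm from the pivot; it stays where left. Dead centre is at about 0.2 rad: the pull resists closing until there (up to 8 N at the lever's end), then holds it shut.
- lever_end (a point): Point on the lever's broad face, 60 mm from the pivot, middle of its width, on the face that looks up when the lever is flat and towards the keeper when the lever is upright: the place to push.
- loop (a joint): Angle of the wire loop against the lever (rad). Loop's slope above level = loop minus lever. Stiff hinge, it stays where it is left.
- bar (a point): Middle of the loop's crossbar, a steel rod 7 mm thick, 45 mm long along the chamber's y. The loop's two 5 mm side wires (40 mm apart) run 70 mm back from it to a hinge on the lever, 20 mm out from the pivot along the lever.
- knob (a point): Centre of the loop's steel ball knob, 16 mm across, the place to grip: it stands on a 7 mm thick stem, 34 mm out from the crossbar's middle at right angles to the loop (right above the crossbar when the loop is level). A ball held between two pads lets the loop swing.
- keeper_mid (a point): Middle of the range where the catch's slot may lie: a point fixed to the chamber, 67.5 mm from the pivot along its x, 19.5 mm above its top, level with the tops of lips and back posts. The slot's true middle lies up to 7 mm nearer or farther along x, is not measured and must be felt. Crossbar axis: 3.5 mm above this level when on a lip or post, up to 12 mm below it in the slot.
- keeper (a joint): Draw (m) of the sprung keeper towards the lever: 0 = slack; 10 N starts it, then 0.7 N per mm. Shut latch: 0.003 to 0.019. Catch: two 6 mm wide keeper prongs 20 mm apart (the stem fits between), with lips overhanging 4 mm to +x; then an 11.4 mm wide slot; then two back posts, 8 mm thick. The crossbar drops in the slot and, pulled to -x, seats under the lips, 7 mm below their tops.
- dropper: Amber dropper bottle, 34 mm across, 85 mm tall, loose beside the chamber: leave alone. Origin under its middle.
- jar: Clear jar, 56 mm across, 65 mm tall, loose beside the chamber: leave alone. Origin under its middle.
- slide_box: Wooden slide box 85 x 35 x 30 mm, loose beside the chamber: leave alone. Origin under its middle.

How it is judged:
On the way, in this order (a step that is already met when the one before it is completed fails the run):
1. the loop is hooked and draws the keeper while the lever is still raised (value of joint keeper above 0.001 m and value of joint lever above 0.35 rad), for 0.05 s.
2. the lever is pressed flat with the keeper drawn (value of joint lever below 0.06 rad and value of joint keeper above 0.002 m), for 0.2 s.
At the end, for the whole second after the job is handed in: The lever lies flat (within 0.06 rad) and stays so by itself, and the loop, hooked on the keeper, holds it drawn by more than 2 mm with more than 5 N (all of step 2 and contact force between loop and keeper above 5 N); the robot touches nothing.
It fails at once if the loop is forced against the catch: over 25 N while the keeper is still slack, or over 35 N at all ((contact force between loop and catch above 25 N and value of joint keeper below 0.0004 m) or contact force between loop and catch above 35 N).
It fails at once if the lever is pressed or pinched with over 30 N (contact force between lever_c0 and the fingers above 30 N).
It fails at once if a bystander is shifted by over 20 mm (distance of any of dropper, jar, slide_box from where it was at the start of the episode above 0.02 m).
It also fails if it takes over 72 s, if anything falls off the work surface, if the arm or the gripper's body presses on something with over 40 N, if the wrist force passes 120 N, or if a joint passes its speed limit or range.

### The arm

A 6-joint arm with a two-finger parallel gripper is mounted at the origin on the work surface. World frame = base frame: x ahead of the robot, y to its left, z up, the work surface at z = 0. Lengths are in m, angles in rad, forces in N, time in s.
With the tool pointing down it reaches from about 0.25 to 0.775 m from the base axis. Payload 4 kg.
Tool frame: the origin (TCP) lies between the finger pads; the fingertips stand 14 mm ahead of it and the grasp point (between the pads) lies 5 mm behind it; z points along the fingers, y is the direction in which the jaws open and shut (so a half turn about z gives the same grasp; the last joint's range is limited). The gripper opens to 94 mm and grips with 3 to 60 N. Pads are 16 mm wide; open, the fingers measure 119 mm over their backs; the gripper's body (75 mm by 177 mm) begins 78 mm behind the grasp point.
Start: joints at [1.081, 0.087, 1.371, -0, 1.684, -0.103], TCP at [0.207, 0.509, 0.22] pointing down, gripper open.
Joint ranges: [-3.1, 3.1], [-0.76, 2.03], [0.27, 2.55], [-1.08, 4.22], [0.17, 2.65], [-2.57, 2.57]. Speed limits (rad/s): [2.79, 2.79, 3.14, 3.14, 3.14, 3.14].

### API

Orientations are given as [roll, pitch, yaw] about the fixed x, y, z axes, in that order (R = Rz(yaw) Ry(pitch) Rx(roll)).
In Python, from bench import robot, cams, spotter gives the robot as it stands.
- The arm moves only by the shell command python3 -m inch 'ROWS'. ROWS is JSON, a list of rows, each an object of numbers: "grip": the opening, from 0 (shut) to 1 (fully open); "dx", "dy", "dz": the shift along the tool's x, y, z in units of 25 mm (1.0 is 25 mm); "rx", "ry", "rz": the turn, a rotation vector about the tool's x, y, z in units of 5 degrees (1.0 is 5 degrees). A call has 1 to 12 rows; each row shifts and turns the pose as measured when the row begins, along the tool's axes as they then stand; what a row does not reach is not made up. A row lasts 1/8 s, in which the tool goes at most 62.5 mm and 10.7 degrees, less where a joint would pass 70% of its speed; a pose out of reach is approached as far as the arm can. A call is refused whole if a number of a shift passes 1 or a number of a turn 1, either way. A call with a gripper value outside its range is refused whole. The fingers move at their own pace and stop on an object; the grip force is fixed at half the most. Time passes only in rows, so rows that do not move let the fingers close. It gives the time, the measured TCP pose, the force and the opening at its end, in the units of the state.
- robot.get_obs(): the state, without advancing time (a new reading comes with each control period).
- cams.snapshot(name): name is "scene" or "top" or "wrist"; returns a dict with "frame" (400x640x3 uint8, red, green, blue), "intrinsics" (3x3 intrinsics, pixels), "k1" (the pictures are not rectified: a ray, as slopes to the right and down, at radius r is drawn at 1 + k1 r^2 times it, then the intrinsics apply), "eye" and "orientation" of the camera in the world. Camera axes: x right, y up, looking along -z (the intrinsics and any distortion apply to the point x, -y, -z); pixel columns grow to the right and rows downward; lengths in m; the calibration is good to about 2 mm. A picture is of the moment at which its call begins. There is no depth.
- robot.close_job(): hands the job in, once; it reports no verdict.
Trained networks look in a picture, given as the dict that the camera call returned (one of the last four; its "shot" number tells which), for a name from the list of things; names that differ only in an ending like _2 or _b are one class to them, and where a whole thing is asked for, a point or a joint stands for the part that bears it (a point fixed in the world has none). Each returns a list of dicts, best first, with "score" (0 to 1); they miss things now and then, are a little off and sometimes report something else, mostly with a low value. They report only what shows in the picture. A call takes as long as a camera call.
- spotter.regions_of(picture, query): "pixels" (400x640 bool, what is visible of it) and "extent" ([left, top, right, bottom] in pixels, round what is visible of it).
- spotter.place_of(picture, query): "pixel" ([column, row] in pixels: a listed point, or the origin of a listed thing).
The state is a dict: "time": time; "joint_positions": joint angles; "qvel": joint speeds; "joint_torque": joint torques, N m; "tool_pos": TCP position; "ee_rot": TCP orientation; "wrist_force": force on the tool from outside, world axes, zero at the start; "wrist_torque": the same for the moment, N m; "width": finger opening in m.
Only numpy, scipy, OpenCV 4.12 (cv2) and the standard library are available. Lean on these libraries where they do the work, as an engineer would, in place of code of your own. Each camera call takes 0.05 s, during which the arm holds its last target.

## Working session

There is one attempt and no reset: what is moved stays moved. The work goes in short steps, Python scripts to look and compute and a shell command to move; the robot and the scene stay as the last step left them, time stands still between calls to the robot, and variables do not carry over. Pictures are saved under pics/ and viewed, and the job is handed in when it is done.

```bash
ls -la; mkdir -p pics; python3 - <<'E'
from bench import robot,cams,spotter
import cv2,pprint
pprint.pprint(robot.get_obs())
for n in("scene","top","wrist"):
    s=cams.snapshot(n); cv2.imwrite(f"pics/{n}0.png",s["frame"][:,:,::-1]); print(n,s["intrinsics"],s["k1"],s["eye"],s["orientation"],s["shot"])
    for q in("chamber","pivot","lever_end","bar","knob","keeper_mid","dropper","jar","slide_box"):
        print(q,[(r["pixel"],round(r["score"],2)) for r in spotter.place_of(s,q)[:2]])
E
```

```text
total 12
drwxr-xr-x  3 agent agent 4096 Dec  6 05:48 .
drwxr-xr-x 23 root  root  4096 Dec  6 05:48 ..
drwxr-xr-x  2 agent agent 4096 Dec  6 05:48 pics
{'ee_rot': array([-3.13942797e+00, -1.91392056e-04,  2.75481380e+00]),
 'joint_positions': array([ 1.08090433e+00,  8.79628512e-02,  1.37221660e+00, -3.26447257e-05,
        1.68358610e+00, -1.03116995e-01]),
 'joint_torque': array([ 2.73515470e-04, -3.40177453e+01, -3.02431548e+01,  7.16200517e-02,
        3.29431356e-02, -1.60956047e-04]),
 'qvel': array([ 0.00078616, -0.00198632,  0.00046808,  0.00070777, -0.00026689,
        0.00084036]),
 'time': 0.0,
 'tool_pos': array([0.20724682, 0.50891546, 0.21831895]),
 'width': 0.09409144554770069,
 'wrist_force': array([ 0.1787138 , -0.27043034,  0.85269524]),
 'wrist_torque': array([-0.02903097,  0.01581133, -0.01391298])}
scene [[379.37412174   0.         313.55363209]
 [  0.         379.37412174 196.12746744]
 [  0.           0.           1.        ]] -0.03274767502628293 [1.03145726 0.33760517 0.47340212] [ 0.98831812 -0.02156079  2.3439294 ] 1
chamber [([320.2, 204.2], 0.89), ([349.5,
[... 498 characters left out ...]
1.14915906] [ 0.14587829 -0.01485707 -1.55212731] 2
chamber [([361.1, 244.5], 0.69)]
pivot [([358.8, 243.4], 0.95)]
lever_end [([357.8, 242.0], 0.73)]
bar [([331.8, 250.5], 0.72)]
knob [([326.2, 247.6], 0.79)]
keeper_mid [([332.7, 245.9], 0.72)]
dropper [([374.4, 196.7], 0.56), ([330.9, 249.8], 0.52)]
jar [([329.7, 200.0], 0.77)]
slide_box [([434.2, 249.2], 0.69)]
wrist [[318.28489278   0.         318.69465083]
 [  0.         318.28489278 196.95699589]
 [  0.           0.           1.        ]] -0.00890604398652415 [0.13934305 0.5373549  0.38516855] [-2.54624328e-01 -3.57598425e-04  1.18347357e+00] 3
chamber []
pivot []
lever_end []
bar []
knob []
keeper_mid []
dropper []
jar []
slide_box []
```

View pics/scene0.png

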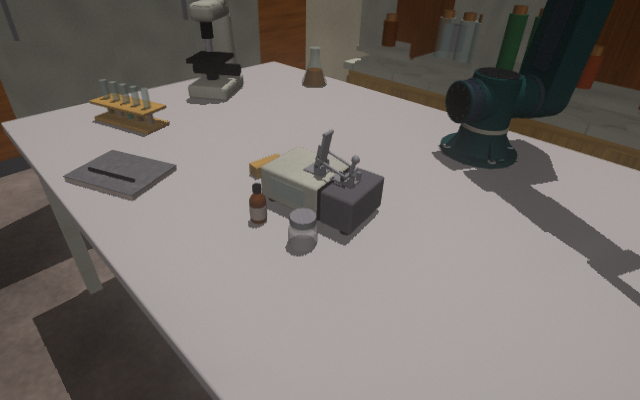

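View pics/top0.png

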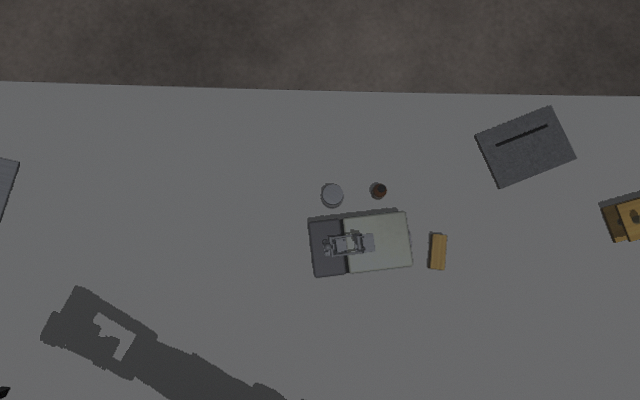

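```bash
cat > h.py <<'E'
import numpy as np,cv2
from scipy.spatial.transform import Rotation as R
from scipy.optimize import least_squares
def proj(s,P):
    Rm=R.from_euler('xyz',s["orientation"]).as_matrix()
    c=(np.atleast_2d(P)-s["eye"])@Rm
    u=np.c_[c[:,0]/-c[:,2],-c[:,1]/-c[:,2]]
    r2=(u**2).sum(1,keepdims=True); u=u*(1+s["k1"]*r2)
    K=s["intrinsics"]; return np.c_[u[:,0]*K[0,0]+K[0,2],u[:,1]*K[1,1]+K[1,2]]
def pts(p):
    x,y,yaw,L,s=p
    d=np.array([-np.cos(L),np.sin(L)]);n=np.array([np.sin(L),np.cos(L)])
    piv=np.array([0,.103]);h=piv+.02*d;bar=h+.07*np.array([np.cos(s),np.sin(s)])
    loc=dict(chamber=np.zeros(2),pivot=piv,lever_end=piv+.06*d+.0025*n,bar=bar,knob=bar+.034*np.array([-np.sin(s),np.cos(s)]),keeper_mid=np.array([.0675,.1045]),tip=piv+.072*d,hinge=h)
    c=np.array([np.cos(yaw),np.sin(yaw)])
    return {k:np.array([x+v[0]*c[0],y+v[0]*c[1],v[1]]) for k,v in loc.items()}
def fit(obs,p0,fixed=None):
    # obs: list of (shot,name,pixel,score)
    def f(q):
        p=q if fixed is None else np.r_[fixed,q]
        P=pts(p); return np.concatenate([(proj(s,P[n])[0]-px)*sc for s,n,px,sc in obs])
    r=least_squares(f,p0 if fixed is None else p0[3:],loss='soft_l1',f_scale=2.)
    return (r.x if fixed is None else np.r_[fixed,r.x]),r
def observe(shots,spotter,names=("pivot","lever_end","bar","knob","keeper_mid"),th=.5):
    o=[]
    for s in shots:
        for n in names:
            l=spotter.place_of(s,n)
            if l and l[0]["score"]>=th:o.append((s,n,np.array(l[0]["pixel"]),l[0]["score"]))
    return o
def snap(cams,n,tag):
    s=cams.snapshot(n); cv2.imwrite(f"pics/{tag}.png",s["frame"][:,:,::-1]); return s
E
python3 - <<'E'
from bench import robot,cams,spotter
from h import *
S=[snap(cams,"scene","s1"),snap(cams,"top","t1")]
o=observe(S,spotter)
p,r=fit(o,[.38,-.1,1.5,1.5,-.1])
print(p,r.cost)
P=pts(p)
for k,v in P.items(): print(k,v.round(4))
for s,n,px,sc in o: print(s["shot"],n,px,(proj(s,P[n])[0]-px).round(1),sc)
i=S[0]["frame"][120:260,220:400,::-1];cv2.imwrite("pics/s1z.png",cv2.resize(i,None,fx=4,fy=4,interpolation=2))
i=S[1]["frame"][170:290,290:460,::-1];cv2.imwrite("pics/t1z.png",cv2.resize(i,None,fx=4,fy=4,interpolation=2))
# obstacle
for n in("dropper","jar","slide_box"):
    print(n,spotter.place_of(S[1],n)[0]["pixel"],spotter.place_of(S[0],n)[0]["pixel"])
E
```

```text
[ 0.52160534 -0.12655005  1.73646698  1.76990024 -0.2599535 ] 8.272534881264033
chamber [ 0.5216 -0.1266  0.    ]
pivot [ 0.5216 -0.1266  0.103 ]
lever_end [ 0.5192 -0.1124  0.1613]
bar [ 0.5098 -0.0559  0.1046]
knob [ 0.5084 -0.0473  0.1375]
keeper_mid [ 0.5105 -0.06    0.1045]
tip [ 0.5193 -0.1125  0.1736]
hinge [ 0.521  -0.1226  0.1226]
4 pivot [321.7 161.7] [-0.4  0.7] 0.92
4 lever_end [328.7 139. ] [-0.4 -0.9] 0.57
4 bar [350.5 175.1] [ 1.1 -3. ] 0.72
4 knob [356.1 156.9] [0.7 1.6] 0.76
4 keeper_mid [347.2 173.8] [ 2.6 -2.3] 0.69
5 pivot [361.6 241.7] [0.1 1.3] 0.56
5 bar [330.4 249. ] [ 0.2 -1.4] 0.73
5 knob [327.6 247.8] [-0.5 -0.2] 0.74
5 keeper_mid [330.8 248.7] [ 1.6 -1.4] 0.88
dropper [378.6, 196.3] [262.5, 222.7]
jar [330.6, 198.2] [301.7, 241.7]
slide_box [434.2, 249.3] [264.0, 171.1]
```

View pics/s1z.png

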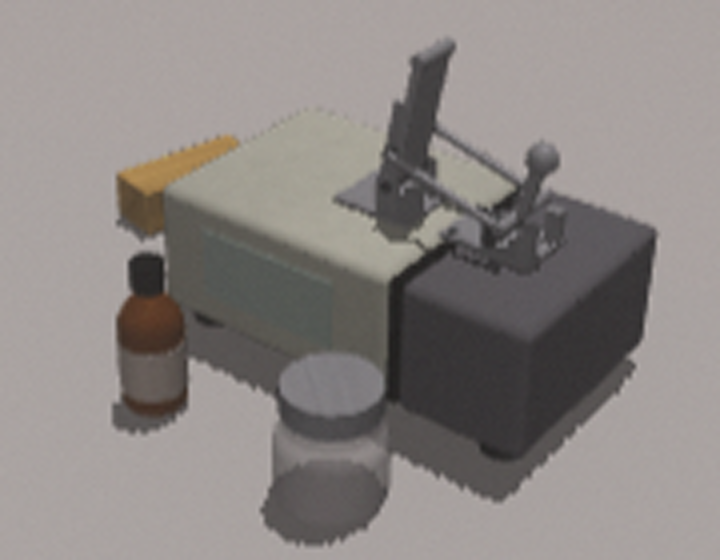

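View pics/t1z.png

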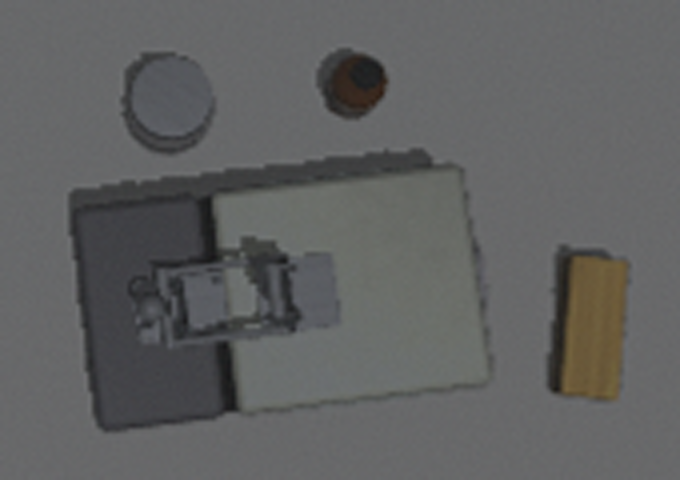

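```bash
python3 - <<'E'
from bench import robot,cams,spotter
from h import *
S=[cams.snapshot("top"),cams.snapshot("scene")]
C=np.array([[.116,-.065],[-.115,-.065],[-.115,.065],[.116,.065]]) # local
def cor(p,i): 
    c,s=np.cos(p[2]),np.sin(p[2]); return np.array([p[0]+c*i[0]-s*i[1],p[1]+s*i[0]+c*i[1],.085])
# keeper +x is image left (world +y); chamber +y => world -x  => image bottom
px=np.array([[309.5,221.75],[405.5,211.2],[412.5,265.5],[315.75,277]])
sx=[((657/4+220,235/4+120),(.116,.065)),((528/4+220,333/4+120),(.116,-.065)),((165/4+220,190/4+120),(-.115,-.065))]
o=observe(S[1:],spotter)+observe(S[:1],spotter)
def f(q,prt=0):
    a=np.concatenate([proj(S[0],cor(q,i))[0]-p for i,p in zip(C,px)]); 
    b=np.concatenate([proj(S[1],cor(q,i))[0]-p for p,i in sx]); 
    P=pts(q); c=np.concatenate([(proj(s,P[n])[0]-p)*.7 for s,n,p,_ in o])
    if prt: print(a.round(1),b.round(1)); print([x[1] for x in o],c.round(1))
    return np.r_[a,b,c]
r=least_squares(f,[.52,-.126,1.7,1.77,-.26],loss='soft_l1');print(r.x,r.cost);f(r.x,1)
for k,v in pts(r.x).items(): print(k,v.round(4))
s0=S[0]
def ground(s,px,z):
    return least_squares(lambda q:proj(s,[q[0],q[1],z])[0]-px,[.5,-.1]).x
print("jar",ground(s0,[330.6,198.2],0),"dropper",ground(s0,[378.6,196.3],0),ground(S[1],[262.5,222.7],0),"jar",ground(S[1],[301.7,241.7],0),"box",ground(s0,[434.2,249.3],0))
E
```

```text
[ 0.52183232 -0.12656516  1.70722866  1.8555732  -0.24408482] 17.66911231521848
[-1.5 -0.6  0.6 -1.4  1.8  0.2 -1.4  0.6] [ 1.1 -3.4  0.1  0.3 -2.5 -2.4]
['pivot', 'lever_end', 'bar', 'knob', 'keeper_mid', 'pivot', 'lever_end', 'bar', 'knob', 'keeper_mid'] [-0.1 -1.   1.4 -0.3 -1.6 -2.1  0.5  0.4  0.4  0.1  0.5  1.7  0.4  0.1
 -0.1 -2.4 -0.4 -1.1 -0.9  0. ]
chamber [ 0.5218 -0.1266  0.    ]
pivot [ 0.5218 -0.1266  0.103 ]
lever_end [ 0.5192 -0.1075  0.1599]
bar [ 0.5118 -0.0537  0.1053]
knob [ 0.5107 -0.0456  0.1383]
keeper_mid [ 0.5127 -0.0597  0.1045]
tip [ 0.5191 -0.1065  0.1721]
hinge [ 0.5211 -0.121   0.1222]
jar [ 0.63754088 -0.05685479] dropper [ 0.64494123 -0.17854799] [ 0.65573834 -0.1604756 ] jar [ 0.63996368 -0.06190765] box [ 0.51427255 -0.31725671]
```

```bash
python3 -m inch '[{"dx":-1,"dy":-0.6,"rz":1},{"dx":-1,"dy":-0.5,"rz":1},{"dx":-1,"dy":-0.4,"rz":1},{"dx":-1,"dy":-0.3,"rz":1},{"dx":-1,"dy":-0.2,"rz":1},{"dx":-1,"dy":-0.1,"rz":1},{"dx":-1,"rz":1},{"dx":-1,"dy":0.1,"rz":1},{"dx":-1,"dy":0.2,"rz":1},{"dx":-1,"dy":0.3,"rz":1},{"dx":-1,"dy":0.4,"rz":1},{"dx":-1,"dy":0.4,"rz":1}]'
```

```text
invalid input at $[0]: expected keys grip, dx, dy, dz, rx, ry, rz
```

```bash
python3 -m inch '[{"grip":1,"dx":-1,"dy":-0.6,"dz":0,"rx":0,"ry":0,"rz":1},{"grip":1,"dx":-1,"dy":-0.5,"dz":0,"rx":0,"ry":0,"rz":1},{"grip":1,"dx":-1,"dy":-0.4,"dz":0,"rx":0,"ry":0,"rz":1},{"grip":1,"dx":-1,"dy":-0.3,"dz":0,"rx":0,"ry":0,"rz":1},{"grip":1,"dx":-1,"dy":-0.2,"dz":0,"rx":0,"ry":0,"rz":1},{"grip":1,"dx":-1,"dy":-0.1,"dz":0,"rx":0,"ry":0,"rz":1},{"grip":1,"dx":-1,"dy":0,"dz":0,"rx":0,"ry":0,"rz":1},{"grip":1,"dx":-1,"dy":0.1,"dz":0,"rx":0,"ry":0,"rz":1},{"grip":1,"dx":-1,"dy":0.2,"dz":0,"rx":0,"ry":0,"rz":1},{"grip":1,"dx":-1,"dy":0.3,"dz":0,"rx":0,"ry":0,"rz":1},{"grip":1,"dx":-1,"dy":0.4,"dz":0,"rx":0,"ry":0,"rz":1},{"grip":1,"dx":-1,"dy":0.4,"dz":0,"rx":0,"ry":0,"rz":1}]'; cat >>h.py <<'E'
def todo(o,pos,R_t):
    Rc=R.from_euler('xyz',o["ee_rot"]).as_matrix()
    print("d(units)",(Rc.T@(np.array(pos)-o["tool_pos"])/.025).round(2),"rot(units)",(R.from_matrix(Rc.T@R_t).as_rotvec()/np.deg2rad(5)).round(2))
def down(yaw): return R.from_euler('xyz',[np.pi,0,yaw]).as_matrix()
E
python3 - <<'E'
from bench import robot
from h import *
o=robot.get_obs();print(o["time"],o["tool_pos"],o["ee_rot"]);todo(o,[.511,-.075,.23],down(1.707))
E
```

```text
time: 4.5
tool_pos: [0.4004, 0.2487, 0.2201]
ee_rot: [3.139, -0.001, 1.677]
wrist_force: [-0.1, 0.2, 0.1]
width: 0.0941
4.5 [0.40042243 0.2486812  0.22007695] [ 3.13926649e+00 -1.49123095e-03  1.67693521e+00]
d(units) [-13.34   3.03  -0.41] rot(units) [ 0.03 -0.02 -0.34]
```

```bash
python3 -m inch '[{"grip":0.6,"dx":-1,"dy":0.25,"dz":0,"rx":0,"ry":0,"rz":-0.34},{"grip":0.6,"dx":-1,"dy":0.25,"dz":0,"rx":0,"ry":0,"rz":0},{"grip":0.6,"dx":-1,"dy":0.25,"dz":0,"rx":0,"ry":0,"rz":0},{"grip":0.6,"dx":-1,"dy":0.25,"dz":0,"rx":0,"ry":0,"rz":0},{"grip":0.6,"dx":-1,"dy":0.25,"dz":0,"rx":0,"ry":0,"rz":0},{"grip":0.6,"dx":-1,"dy":0.25,"dz":0,"rx":0,"ry":0,"rz":0},{"grip":0.6,"dx":-1,"dy":0.25,"dz":0,"rx":0,"ry":0,"rz":0},{"grip":0.6,"dx":-1,"dy":0.25,"dz":0,"rx":0,"ry":0,"rz":0},{"grip":0.6,"dx":-1,"dy":0.25,"dz":0,"rx":0,"ry":0,"rz":0},{"grip":0.6,"dx":-1,"dy":0.25,"dz":0,"rx":0,"ry":0,"rz":0},{"grip":0.6,"dx":-1,"dy":0.25,"dz":0,"rx":0,"ry":0,"rz":0}]'
python3 - <<'E'
from bench import robot,cams,spotter
from h import *
o=robot.get_obs();print(o["time"],o["tool_pos"],o["ee_rot"]);todo(o,[.511,-.046,.20],down(1.707))
s=snap(cams,"wrist","w2");print(s["eye"],s["orientation"])
for q in("pivot","lever_end","bar","knob","keeper_mid"):
    print(q,[(r["pixel"],round(r["score"],2)) for r in spotter.place_of(s,q)[:2]])
E
```

```text
time: 5.88
tool_pos: [0.5084, -0.0239, 0.221]
ee_rot: [3.136, -0.002, 1.707]
wrist_force: [-0.4, 0.6, -0.4]
width: 0.0563
5.875 [ 0.50838594 -0.02392984  0.22099463] [ 3.13601930e+00 -1.51590367e-03  1.70653837e+00]
d(units) [-0.89 -0.02  0.84] rot(units) [ 0.06 -0.02 -0.01]
[0.49734823 0.04867079 0.38676704] [-0.25343701 -0.00480799  0.1351971 ]
pivot [([317.6, 296.4], 0.62)]
lever_end []
bar [([319.1, 233.0], 0.87)]
knob [([319.4, 237.5], 0.56)]
keeper_mid [([316.7, 231.7], 0.57)]
```

View pics/w2.png

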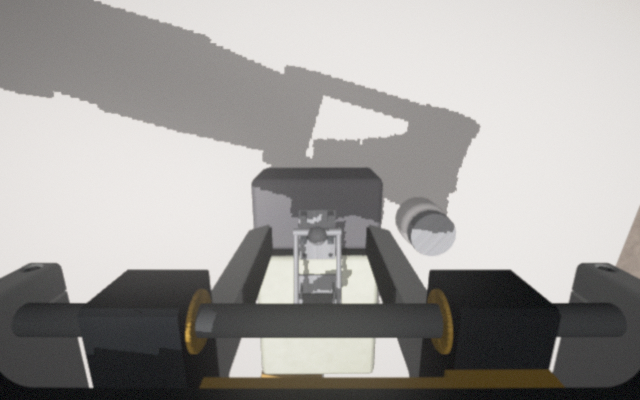

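```bash
python3 - <<'E'
import cv2
i=cv2.imread("pics/w2.png")[160:310,240:400]
cv2.imwrite("pics/w2z.png",cv2.resize(i,None,fx=4,fy=4,interpolation=cv2.INTER_CUBIC))
E
```

```text
(no output)
```

View pics/w2z.png

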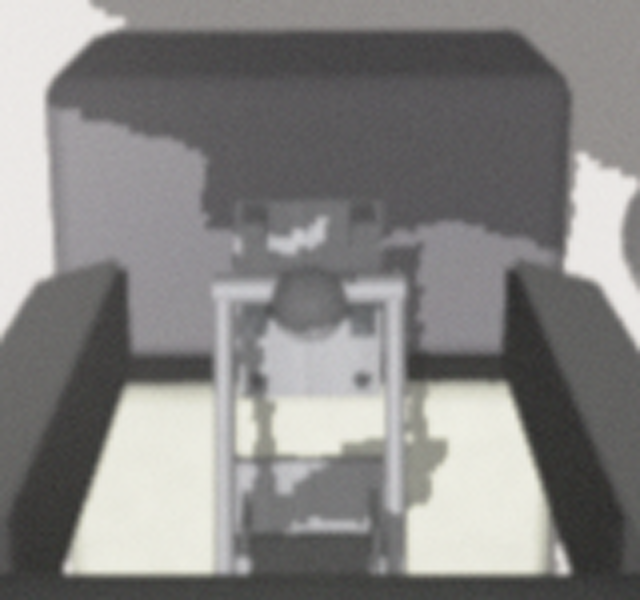

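```bash
python3 - <<'E'
from h import *
s=dict(eye=np.array([0.49734823,0.04867079,0.38676704]),orientation=[-0.25343701,-0.00480799,0.1351971],k1=-0.00890604398652415,intrinsics=np.array([[318.28489278,0,318.69465083],[0,318.28489278,196.95699589],[0,0,1]]))
x0,y0,ps=.52183,-.12657,1.7072
def loc(X,Y,Z): return [x0+np.cos(ps)*X-np.sin(ps)*Y,y0+np.sin(ps)*X+np.cos(ps)*Y,Z]
z=lambda p:((proj(s,p)[0]-[240,160])*4).round(0)
for Y in(-.065,.065):
    for X in(.116,): print("corner",X,Y,z(loc(X,Y,.085)))
for Z in(.085,.0945,.1045,.108):
    print(Z,[(X,*z(loc(X/1000,0,Z))) for X in range(50,96,5)])
E
```

```text
corner 0.116 -0.065 [580.  78.]
corner 0.116 0.065 [42. 79.]
0.085 [(50, np.float64(311.0), np.float64(333.0)), (55, np.float64(311.0), np.float64(315.0)), (60, np.float64(311.0), np.float64(297.0)), (65, np.float64(311.0), np.float64(278.0)), (70, np.float64(311.0), np.float64(259.0)), (75, np.float64(311.0), np.float64(240.0)), (80, np.float64(311.0), np.float64(221.0)), (85, np.float64(311.0), np.float64(202.0)), (90, np.float64(311.0), np.float64(182.0)), (95, np.float64(311.0), np.float64(163.0))]
0.0945 [(50, np.float64(311.0), np.float64(348.0)), (55, np.float64(311.0), np.float64(330.0)), (60, np.float64(311.0), np.float64(311.0)), (65, np.float64(311.0), np.float64(291.0)), (70, np.float64(311.0), np.float64(272.0)), (75, np.float64(311.0), np.float64(253.0)), (80, np.float64(311.0), np.float64(233.0)), (85, np.float64(311.0), np.float64(213.0)), (90, np.float64(311.0), np.float64(193.0)), (95, np.float64(311.0), np.float64(173.0))]
0.1045 [(50, np.float64(312.0), np.float64(365.0)), (55, np.float64(311.0), np.float64(346.0)), (60, np.float64(311.0), np.float64(326.0)), (65, np.float64(311.0), np.float64(307.0)), (70, np.float64(311.0), np.float64(287.0)), (75, np.float64(311.0), np.float64(267.0)), (80, np.float64(311.0), np.float64(247.0)), (85, np.float64(311.0), np.float64(226.0)), (90, np.float64(311.0), np.float64(206.0)), (95, np.float64(311.0), np.float64(185.0))]
0.108 [(50, np.float64(312.0), np.float64(371.0)), (55, np.float64(312.0), np.float64(352.0)), (60, np.float64(311.0), np.float64(332.0)), (65, np.float64(311.0), np.float64(312.0)), (70, np.float64(311.0), np.float64(292.0)), (75, np.float64(311.0), np.float64(272.0)), (80, np.float64(311.0), np.float64(251.0)), (85, np.float64(311.0), np.float64(231.0)), (90, np.float64(311.0), np.float64(210.0)), (95, np.float64(311.0), np.float64(189.0))]
```

```bash
python3 - <<'E'
from h import *
s=dict(eye=np.array([0.49734823,0.04867079,0.38676704]),orientation=[-0.25343701,-0.00480799,0.1351971],k1=-0.00890604398652415,intrinsics=np.array([[318.28489278,0,318.69465083],[0,318.28489278,196.95699589],[0,0,1]]))
x0,y0,ps=.52183,-.12657,1.7072
for L in(1.7,1.8,1.9,2.):
  for sl in (-.3,-.2,-.1,0):
    P=pts([x0,y0,ps,L,sl]); 
    print(L,sl,*[f"{k} {((proj(s,P[k])[0]-[240,160])*4).round(0)} {P[k].round(4)}" for k in("bar","knob")])
E
```

```text
1.7 -0.3 bar [311. 285.] [ 0.5124 -0.0578  0.1021] knob [312. 295.] [ 0.511  -0.0478  0.1346]
1.7 -0.2 bar [311. 289.] [ 0.5122 -0.056   0.1089] knob [312. 316.] [ 0.5112 -0.0494  0.1422]
1.7 -0.1 bar [311. 295.] [ 0.512  -0.055   0.1158] knob [312. 341.] [ 0.5115 -0.0517  0.1497]
1.7 0 bar [312. 305.] [ 0.512  -0.0547  0.1228] knob [312. 370.] [ 0.512  -0.0547  0.1568]
1.8 -0.3 bar [311. 277.] [ 0.5121 -0.0558  0.1018] knob [312. 286.] [ 0.5108 -0.0459  0.1343]
1.8 -0.2 bar [311. 280.] [ 0.5119 -0.0541  0.1086] knob [312. 306.] [ 0.511  -0.0474  0.1419]
1.8 -0.1 bar [311. 287.] [ 0.5117 -0.0531  0.1155] knob [312. 331.] [ 0.5113 -0.0497  0.1493]
1.8 0 bar [312. 296.] [ 0.5117 -0.0527  0.1225] knob [312. 360.] [ 0.5117 -0.0527  0.1565]
1.9 -0.3 bar [311. 269.] [ 0.5119 -0.0539  0.1012] knob [312. 276.] [ 0.5105 -0.044   0.1337]
1.9 -0.2 bar [311. 272.] [ 0.5116 -0.0522  0.108 ] knob [312. 297.] [ 0.5107 -0.0455  0.1413]
1.9 -0.1 bar [311. 278.] [ 0.5115 -0.0512  0.1149] knob [312. 321.] [ 0.511  -0.0478  0.1488]
1.9 0 bar [311. 287.] [ 0.5114 -0.0508  0.1219] knob [312. 349.] [ 0.5114 -0.0508  0.1559]
2.0 -0.3 bar [311. 260.] [ 0.5116 -0.0521  0.1005] knob [312. 267.] [ 0.5102 -0.0421  0.133 ]
2.0 -0.2 bar [311. 263.] [ 0.5114 -0.0504  0.1073] knob [312. 287.] [ 0.5105 -0.0437  0.1406]
2.0 -0.1 bar [311. 269.] [ 0.5112 -0.0493  0.1142] knob [312. 311.] [ 0.5108 -0.046   0.148 ]
2.0 0 bar [311. 278.] [ 0.5112 -0.049   0.1212] knob [312. 339.] [ 0.5112 -0.049   0.1552]
```

```bash
python3 -m inch '[{"grip":0.5,"dx":-0.97,"dy":-0.02,"dz":0.4,"rx":0.06,"ry":-0.02,"rz":0},{"grip":0.5,"dx":0,"dy":0,"dz":0.8,"rx":0,"ry":0,"rz":0},{"grip":0.45,"dx":0,"dy":0,"dz":0.8,"rx":0,"ry":0,"rz":0},{"grip":0.45,"dx":0,"dy":0,"dz":0.8,"rx":0,"ry":0,"rz":0},{"grip":0.4,"dx":0,"dy":0,"dz":0.3,"rx":0,"ry":0,"rz":0},{"grip":0.4,"dx":0,"dy":0,"dz":0,"rx":0,"ry":0,"rz":0}]'
cat > look.py <<'E'
from bench import robot,cams,spotter
from h import *
import sys
o=robot.get_obs();print(o["time"],o["tool_pos"].round(4),o["ee_rot"].round(3),o["wrist_force"].round(1),o["width"].round(4))
n=sys.argv[1];b=[int(v) for v in sys.argv[3:7]];f=float(sys.argv[7])
s=snap(cams,n,sys.argv[2]);print(s["eye"].tolist(),s["orientation"].tolist())
i=s["frame"][b[1]:b[3],b[0]:b[2],::-1];cv2.imwrite("pics/%sz.png"%sys.argv[2],cv2.resize(i,None,fx=f,fy=f,interpolation=2))
E
python3 look.py wrist w3 220 160 420 320 4
```

```text
time: 6.92
tool_pos: [0.5106, -0.0413, 0.1437]
ee_rot: [3.137, -0.0, 1.716]
wrist_force: [0.8, 0.8, -0.1]
width: 0.0377Traceback (most recent call last):
  File "look.py", line 4, in <module>
    o=robot.get_obs();print(o["time"],o["tool_pos"].round(4),o["ee_rot"].round(3),o["wrist_force"].round(1),o["width"].round(4))
                                                                                                            ^^^^^^^^^^^^^^^^
AttributeError: 'float' object has no attribute 'round'
```

```bash
sed -i 's/,o\["width"\].round(4)/,o["width"]/' look.py; python3 look.py wrist w3 220 160 420 310 4
```

```text
6.925 [ 0.5106 -0.0413  0.1437] [ 3.137 -0.     1.716] [ 0.8  0.8 -0.1] 0.03769362401097389
[0.49904445934185787, 0.031419459245505835, 0.30933324896217257] [-0.25452748288695193, -0.00350868238208335, 0.14448499849628813]
```

View pics/w3z.png

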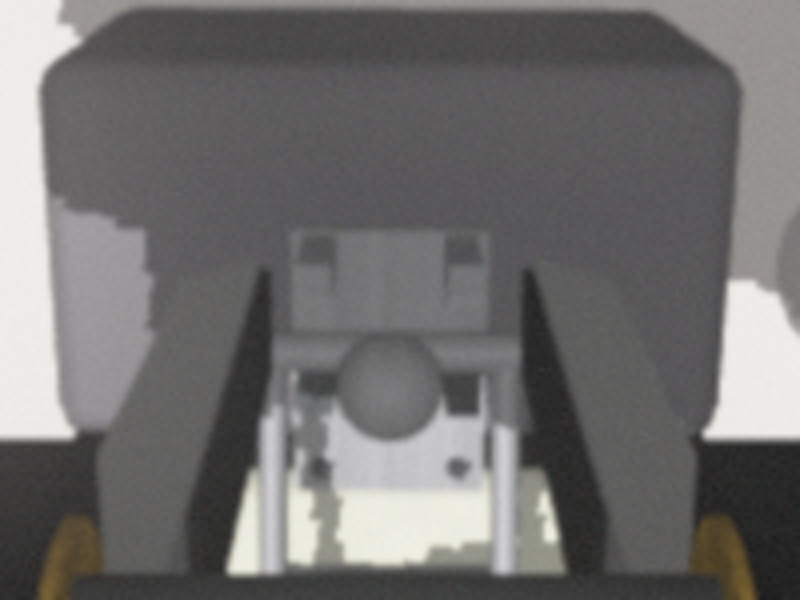

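```bash
python3 - <<'E'
from h import *
s=dict(eye=np.array([0.49904445934185787, 0.031419459245505835, 0.30933324896217257]),orientation=[-0.25452748288695193, -0.00350868238208335, 0.14448499849628813],k1=-0.00890604398652415,intrinsics=np.array([[318.28489278,0,318.69465083],[0,318.28489278,196.95699589],[0,0,1]]))
x0,y0,ps=.52183,-.12657,1.7072
def loc(X,Y,Z): return [x0+np.cos(ps)*X-np.sin(ps)*Y,y0+np.sin(ps)*X+np.cos(ps)*Y,Z]
z=lambda p:((proj(s,p)[0]-[220,160])*4).round(0)
for Y in(-.065,.065): print("corner",z(loc(.116,Y,.085)))
print("seam?",z(loc(.0,0,.085)))
for Z in(.085,.088,.1045,.108):
    print(Z,[(X,int(z(loc(X/1000,0,Z))[1])) for X in range(30,101,5)],z(loc(.07,.0225,Z))[0],z(loc(.07,-.0225,Z))[0])
E
```

```text
corner [756.  71.]
corner [31. 66.]
seam? [390. 632.]
0.085 [(30, 499), (35, 476), (40, 453), (45, 430), (50, 406), (55, 382), (60, 358), (65, 333), (70, 309), (75, 284), (80, 258), (85, 233), (90, 207), (95, 181), (100, 155)] 273.0 512.0
0.088 [(30, 507), (35, 484), (40, 461), (45, 437), (50, 413), (55, 389), (60, 364), (65, 340), (70, 315), (75, 289), (80, 264), (85, 238), (90, 212), (95, 185), (100, 159)] 272.0 513.0
0.1045 [(30, 555), (35, 530), (40, 505), (45, 480), (50, 455), (55, 429), (60, 403), (65, 377), (70, 351), (75, 324), (80, 296), (85, 269), (90, 241), (95, 213), (100, 184)] 263.0 522.0
0.108 [(30, 566), (35, 541), (40, 516), (45, 490), (50, 465), (55, 439), (60, 412), (65, 386), (70, 359), (75, 332), (80, 304), (85, 276), (90, 248), (95, 219), (100, 190)] 261.0 524.0
```

```bash
python3 - <<'E'
from h import *
s=dict(eye=np.array([0.49904445934185787, 0.031419459245505835, 0.30933324896217257]),orientation=[-0.25452748288695193, -0.00350868238208335, 0.14448499849628813],k1=-0.00890604398652415,intrinsics=np.array([[318.28489278,0,318.69465083],[0,318.28489278,196.95699589],[0,0,1]]))
x0,y0,ps=.52183,-.12657,1.7072
z=lambda p:((proj(s,p)[0]-[220,160])*4).round(0)
r=least_squares(lambda q:np.array([z_(pts([x0,y0,ps,*q])["bar"])[1]-352,z_(pts([x0,y0,ps,*q])["knob"])[1]-390]),[1.75,-.2]) if 0 else None
f=lambda q:np.array([proj(s,pts([x0,y0,ps,*q])[k])[0][1] for k in("bar","knob")])-[160+352/4,160+388/4]
r=least_squares(f,[1.75,-.2]);print(r.x,r.cost);P=pts([x0,y0,ps,*r.x]);print({k:P[k].round(4) for k in("bar","knob")},z(P["knob"]))
from bench import robot
o=robot.get_obs();k=P["knob"].copy();k[2]-=.004
todo(o,k,down(1.707))
E
```

```text
[ 1.68343161 -0.25974728] 6.989433838003e-24
{'bar': array([ 0.5123, -0.0573,  0.1049]), 'knob': array([ 0.5111, -0.0487,  0.1378])} [394. 388.]
d(units) [-0.29 -0.03  0.41] rot(units) [ 0.06 -0.    0.1 ]
```

```bash
python3 -m inch '[{"grip":0.4,"dx":-0.3,"dy":-0.03,"dz":0.42,"rx":0.06,"ry":0,"rz":0.1},{"grip":0.35,"dx":-0.03,"dy":0,"dz":0.05,"rx":0,"ry":0,"rz":0}]'
```

```text
time: 7.22
tool_pos: [0.5123, -0.0501, 0.1333]
ee_rot: [3.139, 0.001, 1.707]
wrist_force: [0.5, 0.3, 0.2]
width: 0.0332
```

```bash
python3 -m inch '[{"grip":0.15,"dx":0,"dy":0,"dz":0,"rx":0,"ry":0,"rz":0},{"grip":0.0,"dx":0,"dy":0,"dz":0,"rx":0,"ry":0,"rz":0},{"grip":0.0,"dx":0,"dy":0,"dz":0,"rx":0,"ry":0,"rz":0},{"grip":0.0,"dx":0,"dy":0,"dz":0,"rx":0,"ry":0,"rz":0}]'; python3 look.py wrist w4 220 160 420 310 4; python3 look.py scene s4 280 110 400 210 6
```

```text
time: 7.72
tool_pos: [0.5111, -0.0505, 0.1334]
ee_rot: [-3.141, 0.001, 1.706]
wrist_force: [-2.1, 0.2, 0.0]
width: 0.0141
7.725 [ 0.5111 -0.0505  0.1334] [-3.141e+00  1.000e-03  1.706e+00] [-2.1  0.2  0. ] 0.014094864185758204
[0.5010725595484291, 0.022540614962198415, 0.2990359747387283] [-0.25556509386066284, 0.0013124760971809923, 0.13490013926705896]
7.775 [ 0.5112 -0.0506  0.1334] [-3.141e+00  1.000e-03  1.706e+00] [-1.7 -0.6 -0.2] 0.014105432852070537
[1.0314572581185855, 0.3376051741772187, 0.4734021184673602] [0.9883181201980457, -0.0215607936939739, 2.343929402378331]
```

View pics/w4z.png

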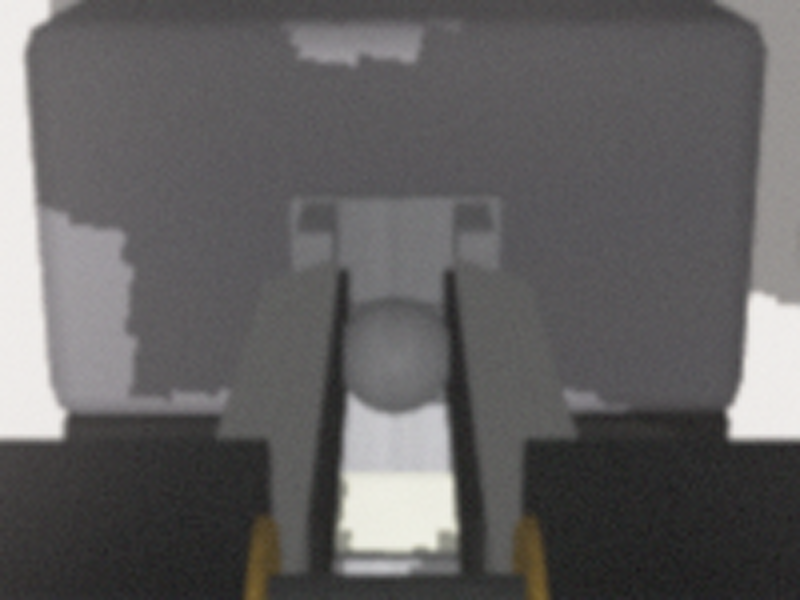

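View pics/s4z.png

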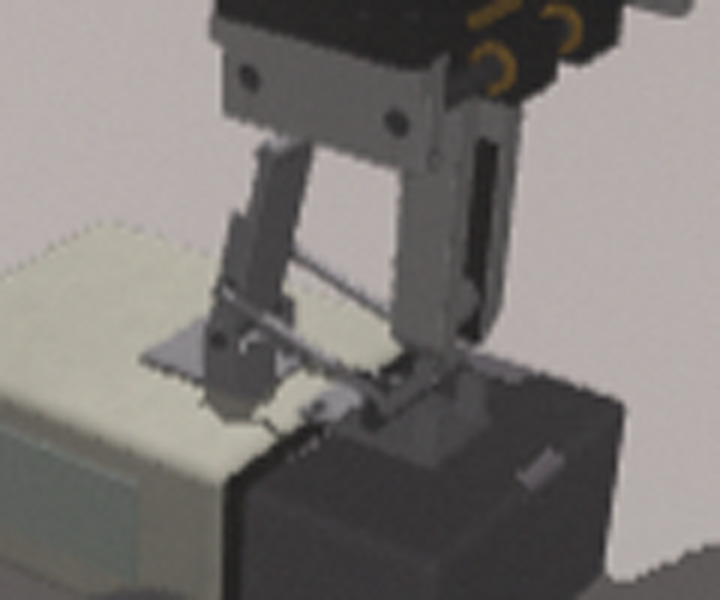

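```bash
cat >>h.py <<'E'
BASE=np.array([.52183,-.12657,1.7072])
WK=dict(k1=-0.00890604398652415,intrinsics=np.array([[318.28489278,0,318.69465083],[0,318.28489278,196.95699589],[0,0,1]]))
def loc(X,Y,Z): 
    x0,y0,ps=BASE;return np.array([x0+np.cos(ps)*X-np.sin(ps)*Y,y0+np.sin(ps)*X+np.cos(ps)*Y,Z])
def tolocal(w):
    d=np.array(w)[:2]-BASE[:2];c,s=np.cos(BASE[2]),np.sin(BASE[2]);return np.array([c*d[0]+s*d[1],-s*d[0]+c*d[1],w[2]])
def solve(name,X,z,q0=(1.7,-.25)):
    def f(q):
        l=tolocal(pts([*BASE,*q])[name]);return [(l[0]-X)*100,(l[2]-z)*100]
    r=least_squares(f,q0);return r.x,r.cost
def st(q): P=pts([*BASE,*q]);return {k:(tolocal(P[k])[[0,2]]*1000).round(1) for k in("bar","knob","tip","lever_end")}
E
python3 - <<'E'
from h import *
s=dict(WK,eye=np.array([0.5010725595484291, 0.022540614962198415, 0.2990359747387283]),orientation=[-0.25556509386066284, 0.0013124760971809923, 0.13490013926705896])
row=lambda X,Z:((proj(s,loc(X,0,Z))[0]-[220,160])*4).round(0)
for z in(.134,.136,.138,.14):
    X=least_squares(lambda q:proj(s,loc(q[0],0,z))[0][1]-(160+355/4),[.078]).x[0]
    q,c=solve("knob",X,z); print(z,X,q,c,st(q))
print("post", [(X,row(X/1e3,.1045)[1],row(X/1e3,.085)[1]) for X in(82,84,86,88)],"edge",row(.116,.085))
print("tcp",tolocal([.5112,-.0506,.1334]))
for X in(.067,.070,.072,.074):
  for z in(.1049,.100,.094): q,c=solve("bar",X,z);print(X,z,q,st(q)["knob"])
E
```

```text
0.134 0.07745749939901835 [ 1.59175664 -0.31027057] 1.9019854486973105e-19 {'bar': array([ 67.1, 101.6]), 'knob': array([ 77.5, 134. ]), 'tip': array([  1.5, 175. ]), 'lever_end': array([  3.8, 162.9])}
0.136 0.07834325102951294 [ 1.65227314 -0.28345067] 1.0508198295772388e-23 {'bar': array([ 68.8, 103.4]), 'knob': array([ 78.3, 136. ]), 'tip': array([  5.9, 174.8]), 'lever_end': array([  7.4, 162.6])}
0.138 0.07922900265978478 [ 1.71682166 -0.25539989] 3.851859888774472e-30 {'bar': array([ 70.6, 105.1]), 'knob': array([ 79.2, 138. ]), 'tip': array([ 10.5, 174.2]), 'lever_end': array([ 11.2, 162. ])}
0.14 0.0801147542898254 [ 1.78642087 -0.22582309] 2.3509398504315356e-22 {'bar': array([ 72.5, 106.9]), 'knob': array([ 80.1, 140. ]), 'tip': array([ 15.4, 173.3]), 'lever_end': array([ 15.3, 161.1])}
post [(82, np.float64(254.0), np.float64(217.0)), (84, np.float64(242.0), np.float64(206.0)), (86, np.float64(230.0), np.float64(195.0)), (88, np.float64(219.0), np.float64(184.0))] edge [398.  26.]
tcp [0.07670983 0.00020078 0.1334    ]
0.067 0.1049 [ 1.53968936 -0.26139996] [ 75.8 137.7]
0.067 0.1 [ 1.61479704 -0.33449785] [ 78.2 132.1]
0.067 0.094 [ 1.73021516 -0.42318084] [ 81. 125.]
0.07 0.1049 [ 1.68825684 -0.25950556] [ 78.7 137.8]
0.07 0.1 [ 1.76008778 -0.32939218] [ 81.  132.2]
0.07 0.094 [ 1.86988481 -0.41326496] [ 83.7 125.1]
0.072 0.1049 [ 1.78541    -0.25476374] [ 80.6 137.8]
0.072 0.1 [ 1.85523371 -0.32266098] [ 82.8 132.2]
0.072 0.094 [ 1.96187648 -0.40358047] [ 85.4 125.3]
0.074 0.1049 [ 1.88232016 -0.24733333] [ 82.3 137.9]
0.074 0.1 [ 1.95026482 -0.3133489 ] [ 84.5 132.3]
0.074 0.094 [ 2.05418411 -0.39147271] [ 87.  125.4]
```

```bash
python3 -m inch '[{"grip":0.3,"dx":0,"dy":0,"dz":0,"rx":0,"ry":0,"rz":0},{"grip":0.3,"dx":0.1,"dy":0,"dz":-0.28,"rx":0,"ry":0,"rz":0},{"grip":0.0,"dx":0,"dy":0,"dz":0,"rx":0,"ry":0,"rz":0},{"grip":0.0,"dx":0,"dy":0,"dz":0,"rx":0,"ry":0,"rz":0},{"grip":0.0,"dx":0,"dy":0,"dz":0,"rx":0,"ry":0,"rz":0}]'
```

```text
time: 8.45
tool_pos: [0.5108, -0.0479, 0.1413]
ee_rot: [-3.141, 0.001, 1.706]
wrist_force: [-0.1, -0.2, 0.0]
width: 0.0141
```

```bash
python3 -m inch '[{"grip":0.0,"dx":0.06,"dy":0,"dz":0.06,"rx":0,"ry":0,"rz":0},{"grip":0.0,"dx":0.03,"dy":0,"dz":0.08,"rx":0,"ry":0,"rz":0}]';python3 -m inch '[{"grip":0.0,"dx":0.03,"dy":0,"dz":0.08,"rx":0,"ry":0,"rz":0}]'
```

```text
time: 8.7
tool_pos: [0.5106, -0.0463, 0.1376]
ee_rot: [-3.141, 0.003, 1.706]
wrist_force: [-1.2, -0.9, -0.2]
width: 0.0142
time: 8.82
tool_pos: [0.5105, -0.0456, 0.1355]
ee_rot: [-3.141, 0.003, 1.706]
wrist_force: [-2.6, 0.1, 0.6]
width: 0.0143
```

```bash
python3 -m inch '[{"grip":0.0,"dx":0.05,"dy":0,"dz":0.08,"rx":0,"ry":0,"rz":0}]';python3 -m inch '[{"grip":0.0,"dx":0.04,"dy":0,"dz":0.08,"rx":0,"ry":0,"rz":0}]';python3 -m inch '[{"grip":0.0,"dx":0.03,"dy":0,"dz":0.08,"rx":0,"ry":0,"rz":0}]'
```

```text
time: 8.95
tool_pos: [0.5104, -0.0448, 0.1333]
ee_rot: [-3.141, 0.004, 1.706]
wrist_force: [-1.9, -1.7, 0.5]
width: 0.0144
time: 9.07
tool_pos: [0.5103, -0.0441, 0.1313]
ee_rot: [-3.142, 0.005, 1.706]
wrist_force: [-1.4, -2.5, 0.4]
width: 0.014
time: 9.2
tool_pos: [0.5102, -0.0434, 0.1292]
ee_rot: [-3.141, 0.005, 1.706]
wrist_force: [-0.9, -2.8, 1.1]
width: 0.0142
```

```bash
python3 look.py wrist w5 220 160 420 310 4; python3 look.py scene s5 280 110 400 210 6
```

```text
9.2 [ 0.5102 -0.0434  0.1292] [-3.141  0.005  1.706] [-0.9 -2.8  1.1] 0.014239711304384485
[0.5000426293404606, 0.030332294856753154, 0.29446776351047543] [-0.25993469804911384, 0.0009586666970600177, 0.13415786217213396]
9.25 [ 0.5102 -0.0433  0.1289] [-3.141  0.005  1.706] [-1.6 -1.1  0.4] 0.013923769017295258
[1.0314572581185855, 0.3376051741772187, 0.4734021184673602] [0.9883181201980457, -0.0215607936939739, 2.343929402378331]
```

View pics/s5z.png

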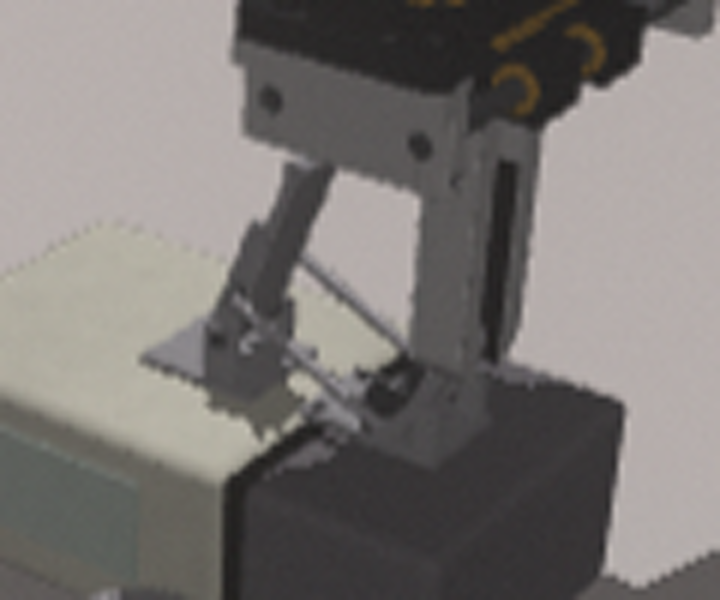

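View pics/w5z.png

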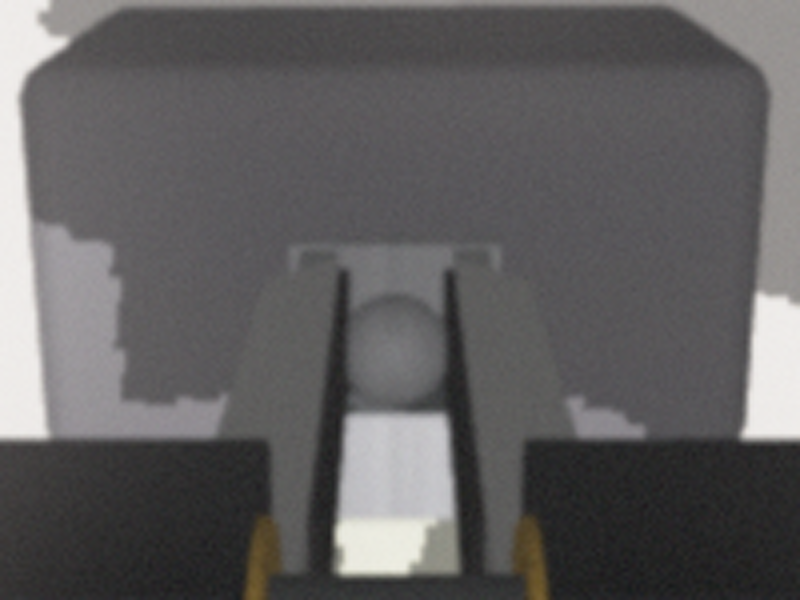

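```bash
python3 -m inch '[{"grip":0.0,"dx":0.02,"dy":0,"dz":0.06,"rx":0,"ry":0,"rz":0}]';python3 -m inch '[{"grip":0.0,"dx":0.02,"dy":0,"dz":0.06,"rx":0,"ry":0,"rz":0}]'
```

```text
time: 9.43
tool_pos: [0.5102, -0.0429, 0.1277]
ee_rot: [-3.142, 0.005, 1.706]
wrist_force: [-2.4, -1.2, 1.2]
width: 0.0142
time: 9.55
tool_pos: [0.5102, -0.0427, 0.1273]
ee_rot: [3.141, 0.006, 1.705]
wrist_force: [-4.8, -2.4, 9.4]
width: 0.0139
```

```bash
python3 - <<'E'
from h import *
k0=None
for X,z in((.0715,.0925),(.0715,.0945),(.069,.095),(.067,.0955),(.065,.096),(.064,.0965),(.063,.0968)):
    q,c=solve("bar",X,z,(1.8,-.4));k=st(q)["knob"]
    if k0 is None:k0=k
    print(X,z,q.round(3),k,(k-k0).round(1),((k-k0)/25).round(2),st(q)["lever_end"])
from bench import robot
print(tolocal(robot.get_obs()["tool_pos"]))
E
```

```text
0.0715 0.0925 [ 1.969 -0.426] [ 85.6 123.5] [0. 0.] [0. 0.] [ 25.6 157.3]
0.0715 0.0945 [ 1.929 -0.4  ] [ 84.7 125.8] [-0.9  2.3] [-0.04  0.09] [ 23.4 158.3]
0.069 0.095 [ 1.803 -0.403] [ 82.3 126.3] [-3.3  2.8] [-0.13  0.11] [ 16.3 160.8]
0.067 0.0955 [ 1.699 -0.401] [ 80.3 126.8] [-5.3  3.3] [-0.21  0.13] [ 10.2 162.2]
0.065 0.096 [ 1.592 -0.396] [ 78.1 127.4] [-7.5  3.9] [-0.3   0.16] [  3.7 162.9]
0.064 0.0965 [ 1.531 -0.388] [ 76.9 128. ] [-8.7  4.5] [-0.35  0.18] [1.000e-01 1.631e+02]
0.063 0.0968 [ 1.473 -0.382] [ 75.7 128.3] [-9.9  4.8] [-0.4   0.19] [ -3.4 163. ]
[8.47027307e-02 1.10247672e-04 1.27327639e-01]
```

```bash
python3 -m inch '[{"grip":0.0,"dx":-0.05,"dy":0,"dz":-0.08,"rx":0,"ry":0,"rz":0}]';python3 -m inch '[{"grip":0.0,"dx":-0.08,"dy":0,"dz":-0.02,"rx":0,"ry":0,"rz":0}]';python3 -m inch '[{"grip":0.0,"dx":-0.08,"dy":0,"dz":-0.02,"rx":0,"ry":0,"rz":0}]'
```

```text
time: 9.68
tool_pos: [0.5101, -0.0429, 0.1293]
ee_rot: [3.141, 0.003, 1.706]
wrist_force: [-3.2, 1.4, 0.6]
width: 0.0136
time: 9.8
tool_pos: [0.5102, -0.0434, 0.1297]
ee_rot: [3.142, 0.0, 1.706]
wrist_force: [-2.9, 3.6, 0.5]
width: 0.0141
time: 9.93
tool_pos: [0.5103, -0.0443, 0.1299]
ee_rot: [-3.141, -0.002, 1.707]
wrist_force: [-2.2, 2.3, 2.1]
width: 0.014
```

```bash
python3 -m inch '[{"grip":0.0,"dx":-0.09,"dy":0,"dz":-0.01,"rx":0,"ry":0,"rz":0},{"grip":0.0,"dx":-0.07,"dy":0,"dz":-0.02,"rx":0,"ry":0,"rz":0}]';python3 -m inch '[{"grip":0.0,"dx":-0.07,"dy":0,"dz":-0.02,"rx":0,"ry":0,"rz":0}]';python3 -m inch '[{"grip":0.0,"dx":-0.07,"dy":0,"dz":-0.02,"rx":0,"ry":0,"rz":0}]'
```

```text
time: 10.18
tool_pos: [0.5106, -0.047, 0.1303]
ee_rot: [-3.141, -0.006, 1.708]
wrist_force: [-2.9, 5.9, 1.5]
width: 0.0142
time: 10.3
tool_pos: [0.5106, -0.0472, 0.1304]
ee_rot: [-3.141, -0.01, 1.708]
wrist_force: [-2.2, 7.0, 0.0]
width: 0.0142
time: 10.42
tool_pos: [0.5106, -0.0472, 0.1305]
ee_rot: [-3.14, -0.014, 1.709]
wrist_force: [-1.6, 7.1, 0.7]
width: 0.0139
```

```bash
python3 -m inch '[{"grip":0.0,"dx":0.06,"dy":0,"dz":0.04,"rx":0,"ry":0.1,"rz":0},{"grip":0.0,"dx":0.03,"dy":0,"dz":0.08,"rx":0,"ry":0,"rz":0}]';python3 -m inch '[{"grip":0.0,"dx":0,"dy":0,"dz":0.04,"rx":0,"ry":0,"rz":0}]'
```

```text
time: 10.68
tool_pos: [0.5107, -0.0464, 0.1285]
ee_rot: [-3.141, -0.02, 1.708]
wrist_force: [-4.1, 0.8, 5.0]
width: 0.0144
time: 10.8
tool_pos: [0.5107, -0.0463, 0.1281]
ee_rot: [3.141, -0.02, 1.708]
wrist_force: [-3.1, 2.8, 5.0]
width: 0.0143
```

```bash
python3 -m inch '[{"grip":0.0,"dx":-0.06,"dy":0,"dz":0,"rx":0,"ry":-0.2,"rz":0},{"grip":0.0,"dx":-0.06,"dy":0,"dz":0,"rx":0,"ry":0,"rz":0}]';python3 -m inch '[{"grip":0.0,"dx":-0.07,"dy":0,"dz":0,"rx":0,"ry":0,"rz":0}]';python3 -m inch '[{"grip":0.0,"dx":-0.07,"dy":0,"dz":0,"rx":0,"ry":0,"rz":0}]'; python3 look.py scene s6 280 110 400 210 6;python3 look.py wrist w6 220 160 420 310 4;
```

```text
time: 11.05
tool_pos: [0.5107, -0.0463, 0.1281]
ee_rot: [3.141, -0.009, 1.709]
wrist_force: [-3.1, 4.6, 4.0]
width: 0.0138
time: 11.18
tool_pos: [0.5107, -0.0463, 0.1281]
ee_rot: [3.141, -0.012, 1.71]
wrist_force: [-4.2, 5.4, 3.7]
width: 0.0141
time: 11.3
tool_pos: [0.5107, -0.0464, 0.1281]
ee_rot: [3.141, -0.016, 1.711]
wrist_force: [-2.8, 5.9, 4.0]
width: 0.0141
11.3 [ 0.5107 -0.0464  0.1281] [ 3.141 -0.016  1.711] [-2.8  5.9  4. ] 0.014120849308625439
[1.0314572581185855, 0.3376051741772187, 0.4734021184673602] [0.9883181201980457, -0.0215607936939739, 2.343929402378331]
11.35 [ 0.5107 -0.0463  0.1281] [ 3.141 -0.016  1.711] [-4.   5.9  4.6] 0.014293303114023185
[0.5005286955603034, 0.02394168943414299, 0.29488877809702435] [-0.23899875169543122, 0.0004989750437134344, 0.13985337978319595]
```

View pics/s6z.png

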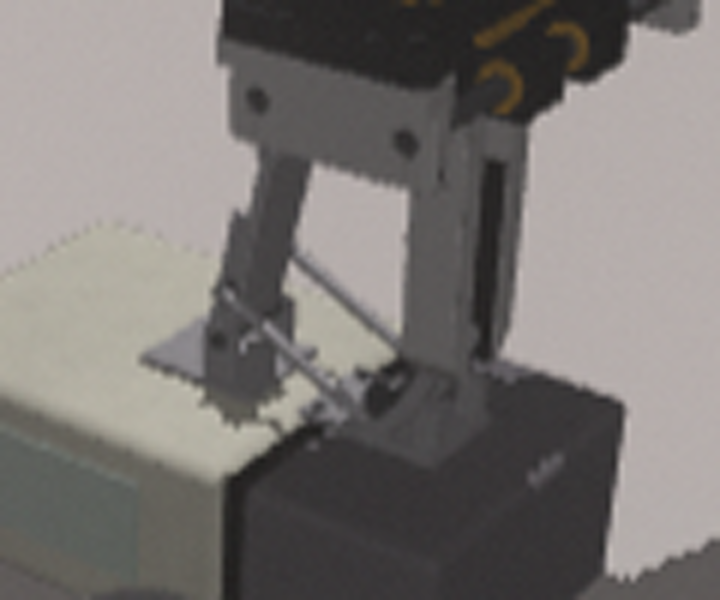

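View pics/w6z.png

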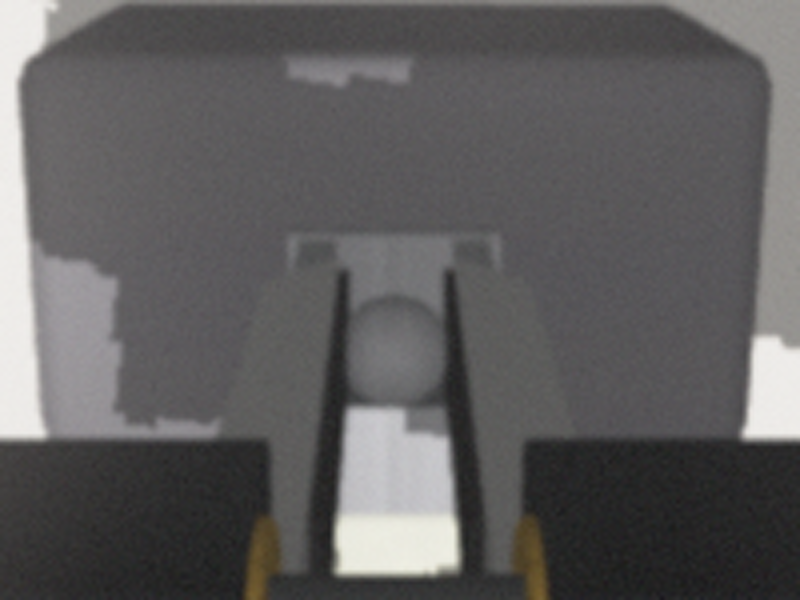

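```bash
python3 -m inch '[{"grip":0.0,"dx":-0.07,"dy":0,"dz":-0.1,"rx":0,"ry":-0.2,"rz":0}]';python3 -m inch '[{"grip":0.0,"dx":-0.07,"dy":0,"dz":-0.1,"rx":0,"ry":-0.2,"rz":0}]';python3 -m inch '[{"grip":0.0,"dx":-0.07,"dy":0,"dz":-0.1,"rx":0,"ry":0,"rz":0}]'
```

```text
time: 11.52
tool_pos: [0.5106, -0.0468, 0.1298]
ee_rot: [-3.141, -0.001, 1.712]
wrist_force: [-0.5, 4.2, 0.5]
width: 0.0139
time: 11.65
tool_pos: [0.5107, -0.0475, 0.1315]
ee_rot: [-3.141, 0.014, 1.712]
wrist_force: [-2.1, 4.1, -0.3]
width: 0.0143
time: 11.78
tool_pos: [0.5108, -0.0483, 0.1336]
ee_rot: [-3.141, 0.013, 1.713]
wrist_force: [-2.4, 5.3, 0.3]
width: 0.0141
```

```bash
python3 -m inch '[{"grip":0.0,"dx":-0.06,"dy":0,"dz":-0.08,"rx":0,"ry":0.1,"rz":0}]';python3 -m inch '[{"grip":0.0,"dx":-0.06,"dy":0,"dz":-0.08,"rx":0,"ry":0,"rz":0}]'
```

```text
time: 11.9
tool_pos: [0.5108, -0.0488, 0.1344]
ee_rot: [-3.14, 0.001, 1.714]
wrist_force: [-0.8, 4.8, -6.7]
width: 0.0137
time: 12.02
tool_pos: [0.5107, -0.0488, 0.1345]
ee_rot: [-3.139, -0.003, 1.714]
wrist_force: [0.8, 6.9, -7.2]
width: 0.0139
```

```bash
python3 -m inch '[{"grip":0.0,"dx":0,"dy":0,"dz":0.04,"rx":0,"ry":0,"rz":0},{"grip":0.3,"dx":0,"dy":0,"dz":0,"rx":0,"ry":0,"rz":0},{"grip":0.3,"dx":0,"dy":0,"dz":0,"rx":0,"ry":0,"rz":0},{"grip":0.3,"dx":0,"dy":0,"dz":-0.7,"rx":0,"ry":0,"rz":0},{"grip":0.3,"dx":0,"dy":0,"dz":-0.8,"rx":0,"ry":0,"rz":0},{"grip":0.1,"dx":0,"dy":0,"dz":-0.2,"rx":0,"ry":0,"rz":0},{"grip":0,"dx":0,"dy":0,"dz":0,"rx":0,"ry":0,"rz":0}]'; python3 look.py scene s7 280 110 400 210 6;python3 look.py wrist w7 220 160 420 310 4;
```

```text
time: 12.9
tool_pos: [0.514, -0.0534, 0.1811]
ee_rot: [3.136, 0.004, 1.711]
wrist_force: [-0.7, 0.8, 0.3]
width: 0.0117
12.9 [ 0.514  -0.0534  0.1811] [3.136 0.004 1.711] [-0.7  0.8  0.3] 0.011744377706636958
[1.0314572581185855, 0.3376051741772187, 0.4734021184673602] [0.9883181201980457, -0.0215607936939739, 2.343929402378331]
12.95 [ 0.5139 -0.0533  0.1809] [3.137 0.004 1.711] [-0.3  0.   0.6] 0.0075771653419449995
[0.5025160808285926, 0.0201566256724609, 0.3462257680044272] [-0.2591360462781738, -0.004190997781345462, 0.1395551293247832]
```

View pics/s7z.png

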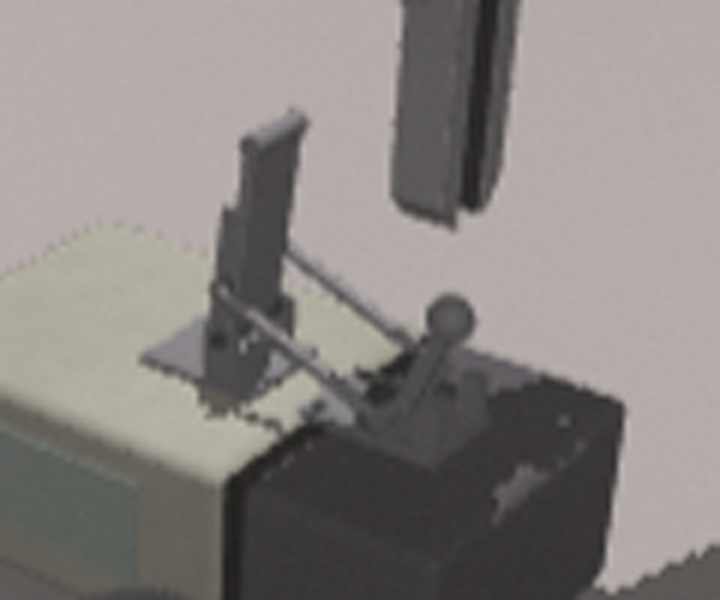

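View pics/w7z.png

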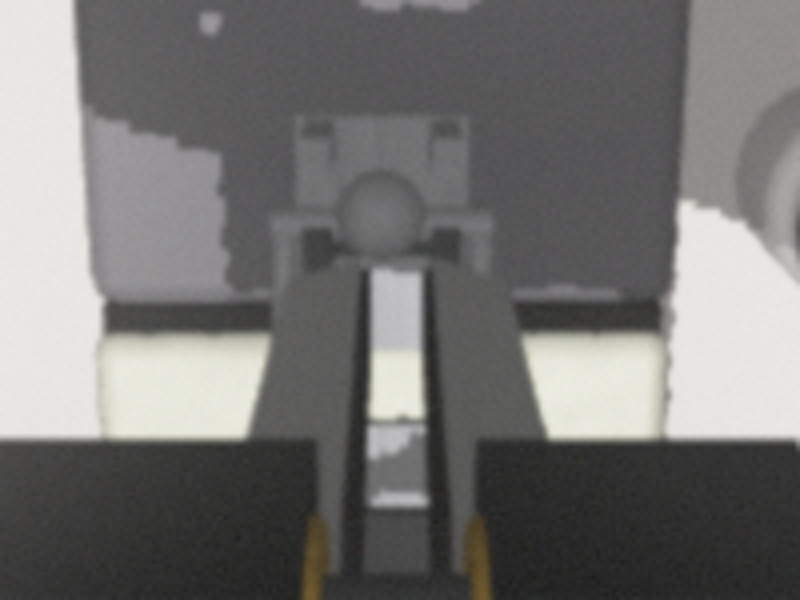

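```bash
python3 - <<'E'
import cv2,numpy as np
i=cv2.imread("pics/w7.png")[180:235,280:350];i=np.clip(i.astype(float)*1.6-40,0,255).astype(np.uint8)
cv2.imwrite("pics/w7y.png",cv2.resize(i,None,fx=10,fy=10,interpolation=2))
E
```

```text
(no output)
```

View pics/w7y.png

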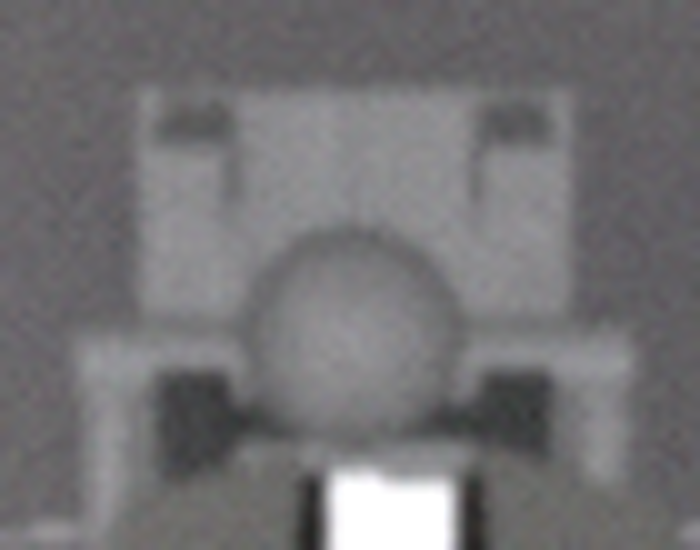

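```bash
python3 -m inch '[{"grip":0,"dx":-0.8,"dy":0,"dz":0.3,"rx":0,"ry":0,"rz":0},{"grip":0,"dx":-0.8,"dy":0,"dz":0,"rx":0,"ry":0,"rz":0}]'; python3 - <<'E'
from bench import robot,cams,spotter
from h import *
o=robot.get_obs();print(tolocal(o["tool_pos"]),o["width"]);S=[cams.snapshot("scene")]
ob=observe(S,spotter)
p,r=fit(ob,np.r_[BASE,1.65,-.35],fixed=BASE);print(p,r.cost,st(p[3:]))
for z in(.0975,.095):
  for X in(.066,.067,.068): q,c=solve("bar",X,z);print(X,z,q,st(q)["tip"])
todo(o,o["tool_pos"],down(1.707))
E
```

```text
time: 13.25
tool_pos: [0.5187, -0.094, 0.171]
ee_rot: [3.14, 0.003, 1.713]
wrist_force: [0.7, -0.7, -1.2]
width: 0.0007
[ 0.03268029 -0.00136912  0.17097838] 0.0006658886342033151
[ 0.52183    -0.12657     1.7072      2.73611751 -0.19630023] 32.564373495434296 {'bar': array([87. , 97.2]), 'knob': array([ 93.7, 130.6]), 'tip': array([ 66.2, 131.4]), 'lever_end': array([ 56.1, 124.4])}
0.066 0.0975 [ 1.61098607 -0.37261798] [  2.9 174.9]
0.067 0.0975 [ 1.65986105 -0.37164996] [  6.4 174.7]
0.068 0.0975 [ 1.7080581  -0.36998173] [  9.9 174.3]
0.066 0.095 [ 1.66133261 -0.41024044] [  6.5 174.7]
0.067 0.095 [ 1.70927457 -0.40853456] [  9.9 174.3]
0.068 0.095 [ 1.75660333 -0.40615726] [ 13.3 173.8]
d(units) [0. 0. 0.] rot(units) [0.02 0.04 0.07]
```

```bash
python3 -m inch '[{"grip":0,"dx":-0.2,"dy":-0.03,"dz":0,"rx":0,"ry":0,"rz":0.07},{"grip":0,"dx":-0.15,"dy":-0.02,"dz":0,"rx":0,"ry":0,"rz":0}]'; python3 -m inch '[{"grip":0,"dx":-0.12,"dy":0,"dz":0,"rx":0,"ry":0,"rz":0}]'; python3 -m inch '[{"grip":0,"dx":-0.12,"dy":0,"dz":0,"rx":0,"ry":0,"rz":0}]'
```

```text
time: 13.8
tool_pos: [0.5195, -0.1013, 0.1731]
ee_rot: [3.137, 0.004, 1.708]
wrist_force: [-0.0, 0.2, -0.2]
width: 0.0005
time: 13.92
tool_pos: [0.5199, -0.1044, 0.1732]
ee_rot: [3.136, 0.004, 1.708]
wrist_force: [-0.3, 0.6, 0.3]
width: 0.0005
time: 14.05
tool_pos: [0.5204, -0.1075, 0.1733]
ee_rot: [3.136, 0.004, 1.708]
wrist_force: [-0.2, 1.1, 0.4]
width: 0.0004
```

```bash
python3 -m inch '[{"grip":0,"dx":-0.12,"dy":0,"dz":0,"rx":0,"ry":0,"rz":0}]'; python3 -m inch '[{"grip":0,"dx":-0.12,"dy":0,"dz":0,"rx":0,"ry":0,"rz":0}]'; python3 -m inch '[{"grip":0,"dx":-0.12,"dy":0,"dz":0,"rx":0,"ry":0,"rz":0}]'; python3 -m inch '[{"grip":0,"dx":-0.12,"dy":0,"dz":0,"rx":0,"ry":0,"rz":0}]'
```

```text
time: 14.18
tool_pos: [0.5207, -0.1094, 0.1735]
ee_rot: [3.136, 0.001, 1.709]
wrist_force: [-1.3, 3.0, 2.3]
width: 0.0006
time: 14.3
tool_pos: [0.521, -0.1117, 0.1737]
ee_rot: [3.136, -0.001, 1.709]
wrist_force: [-1.7, 3.7, 2.1]
width: 0.0003
time: 14.42
tool_pos: [0.5213, -0.1142, 0.1739]
ee_rot: [3.136, -0.002, 1.71]
wrist_force: [-1.3, 4.0, 1.0]
width: 0.0004
time: 14.55
tool_pos: [0.5217, -0.1168, 0.1739]
ee_rot: [3.136, -0.003, 1.71]
wrist_force: [-1.8, 4.4, 1.3]
width: 0.0008
```

```bash
python3 -m inch '[{"grip":0,"dx":-0.15,"dy":0,"dz":0.02,"rx":0,"ry":0.05,"rz":0},{"grip":0,"dx":-0.15,"dy":0,"dz":0.03,"rx":0,"ry":0,"rz":0}]'; python3 -m inch '[{"grip":0,"dx":-0.18,"dy":0,"dz":0.04,"rx":0,"ry":0,"rz":0},{"grip":0,"dx":-0.18,"dy":0,"dz":0.05,"rx":0,"ry":0,"rz":0}]'; python3 look.py scene s8 280 110 400 210 6
```

```text
time: 14.8
tool_pos: [0.5228, -0.1243, 0.1733]
ee_rot: [3.136, -0.008, 1.711]
wrist_force: [-1.5, 3.4, 4.4]
width: 0.0003
time: 15.05
tool_pos: [0.5241, -0.134, 0.1711]
ee_rot: [3.136, -0.008, 1.711]
wrist_force: [-1.6, 4.0, 3.5]
width: 0.0004
15.05 [ 0.5241 -0.134   0.1711] [ 3.136 -0.008  1.711] [-1.6  4.   3.5] 0.00039676949114319143
[1.0314572581185855, 0.3376051741772187, 0.4734021184673602] [0.9883181201980457, -0.0215607936939739, 2.343929402378331]
```

View pics/s8z.png

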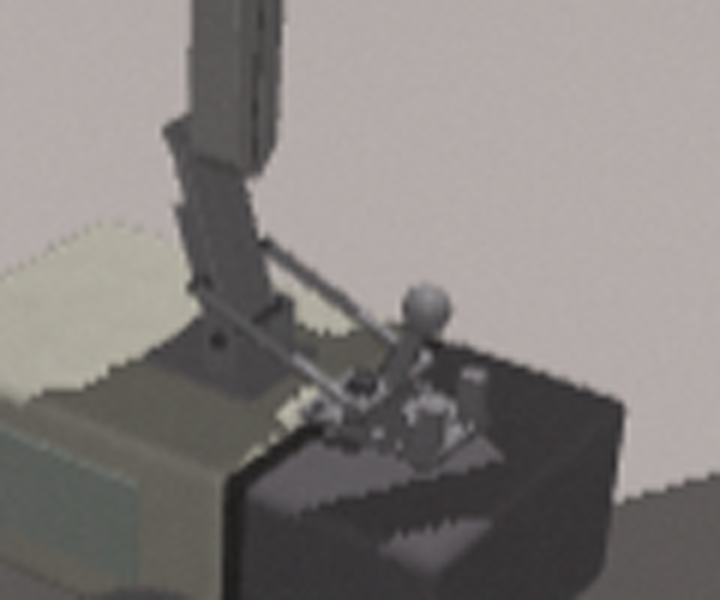

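```bash
python3 - <<'E'
import numpy as np
L=np.arange(1.27,-.01,-.1);C=np.c_[-57*np.cos(L)+2.5*np.sin(L),57*np.sin(L)+2.5*np.cos(L)]
print(np.c_[L[1:],np.diff(C,axis=0)/25,C[1:,0]+7.2,C[1:,1]+103+14].round(2))
E
```

```text
[[ 1.1700e+00 -2.2000e-01 -7.0000e-02 -1.2740e+01  1.7046e+02]
 [ 1.0700e+00 -2.1000e-01 -9.0000e-02 -1.7970e+01  1.6820e+02]
 [ 9.7000e-01 -2.0000e-01 -1.1000e-01 -2.2960e+01  1.6543e+02]
 [ 8.7000e-01 -1.9000e-01 -1.3000e-01 -2.7640e+01  1.6218e+02]
 [ 7.7000e-01 -1.7000e-01 -1.5000e-01 -3.1980e+01  1.5847e+02]
 [ 6.7000e-01 -1.6000e-01 -1.6000e-01 -3.5930e+01  1.5436e+02]
 [ 5.7000e-01 -1.4000e-01 -1.8000e-01 -3.9440e+01  1.4986e+02]
 [ 4.7000e-01 -1.2000e-01 -1.9000e-01 -4.2490e+01  1.4504e+02]
 [ 3.7000e-01 -1.0000e-01 -2.0000e-01 -4.5040e+01  1.3994e+02]
 [ 2.7000e-01 -8.0000e-02 -2.1000e-01 -4.7070e+01  1.3461e+02]
 [ 1.7000e-01 -6.0000e-02 -2.2000e-01 -4.8560e+01  1.2911e+02]
 [ 7.0000e-02 -4.0000e-02 -2.3000e-01 -4.9490e+01  1.2348e+02]]
```

```bash
python3 -m inch '[{"grip":0,"dx":-0.22,"dy":0,"dz":0.08,"rx":0,"ry":-0.05,"rz":0},{"grip":0,"dx":-0.22,"dy":0,"dz":0.1,"rx":0,"ry":-0.05,"rz":0},{"grip":0,"dx":-0.21,"dy":0,"dz":0.12,"rx":0,"ry":0,"rz":0}]'; python3 -m inch '[{"grip":0,"dx":-0.2,"dy":0,"dz":0.14,"rx":0,"ry":-0.05,"rz":0},{"grip":0,"dx":-0.19,"dy":0,"dz":0.15,"rx":0,"ry":0,"rz":0}]';  python3 - <<'E'
from bench import robot
from h import *
print(tolocal(robot.get_obs()["tool_pos"]))
E
```

```text
time: 15.48
tool_pos: [0.5265, -0.1515, 0.162]
ee_rot: [3.136, 0.002, 1.71]
wrist_force: [0.6, 4.4, 0.8]
width: 0.0005
time: 15.72
tool_pos: [0.5279, -0.1617, 0.1533]
ee_rot: [3.137, 0.005, 1.71]
wrist_force: [-0.3, 3.2, 1.2]
width: 0.0004
[-0.03560585 -0.00120094  0.15331125]
```

```bash
python3 -m inch '[{"grip":0,"dx":-0.16,"dy":0,"dz":0.18,"rx":0,"ry":0,"rz":0},{"grip":0,"dx":-0.14,"dy":0,"dz":0.2,"rx":0,"ry":0,"rz":0}]'; python3 -m inch '[{"grip":0,"dx":-0.12,"dy":0,"dz":0.2,"rx":0,"ry":0,"rz":0},{"grip":0,"dx":-0.1,"dy":0,"dz":0.2,"rx":0,"ry":0,"rz":0}]';  python3 look.py scene s9 280 110 400 210 6
```

```text
time: 15.98
tool_pos: [0.5292, -0.1707, 0.1431]
ee_rot: [3.137, 0.007, 1.71]
wrist_force: [-0.7, 1.1, 2.2]
width: 0.0006
time: 16.23
tool_pos: [0.5302, -0.178, 0.1327]
ee_rot: [3.137, 0.01, 1.709]
wrist_force: [0.9, 1.1, 0.4]
width: 0.0005
16.225 [ 0.5302 -0.178   0.1327] [3.137 0.01  1.709] [0.9 1.1 0.4] 0.0004663902786161191
[1.0314572581185855, 0.3376051741772187, 0.4734021184673602] [0.9883181201980457, -0.0215607936939739, 2.343929402378331]
```

View pics/s9z.png

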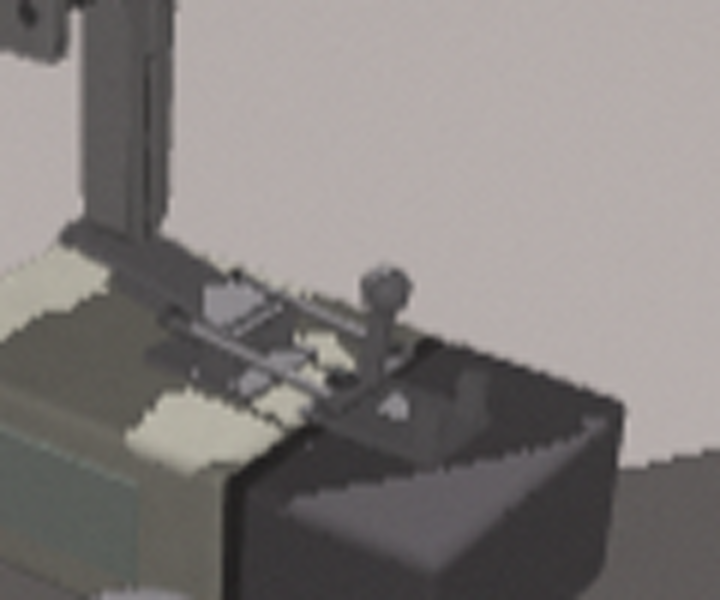

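```bash
python3 look.py wrist w9 220 60 420 210 4; python3 look.py top t9 310 220 370 265 12
```

```text
16.275 [ 0.5299 -0.1783  0.1318] [3.138 0.01  1.709] [0.2 0.2 0.7] 0.00016441281076714045
[0.5187806474772182, -0.10380638821340962, 0.29674900271248744] [-0.2650224833860928, -0.0028010991325231327, 0.1375616593832603]
16.325 [ 0.5299 -0.1781  0.1321] [3.138 0.01  1.709] [ 0.1  0.2 -0.2] 0.00029640926369241277
[0.47444172716835925, -0.025472170489457074, 1.149159055725452] [0.1458782919925724, -0.014857074243659785, -1.5521273148684749]
```

View pics/w9z.png

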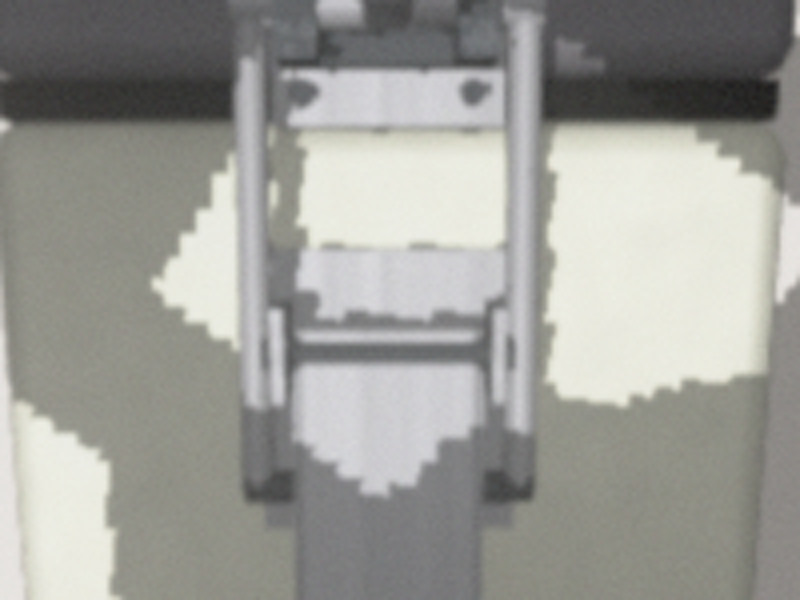

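View pics/t9z.png

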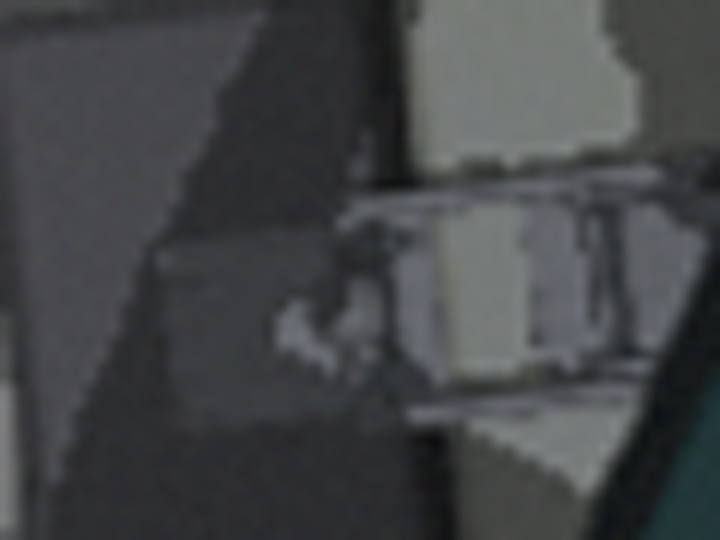

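Look at the keeper area in the full wrist frame.

```bash
python3 - <<'E'
import cv2,numpy as np
i=cv2.imread("pics/w9.png")[25:100,265:370];i=np.clip(i.astype(float)*1.5-20,0,255).astype(np.uint8)
cv2.imwrite("pics/w9y.png",cv2.resize(i,None,fx=7,fy=7,interpolation=2))
E
```

```text
(no output)
```

View pics/w9y.png

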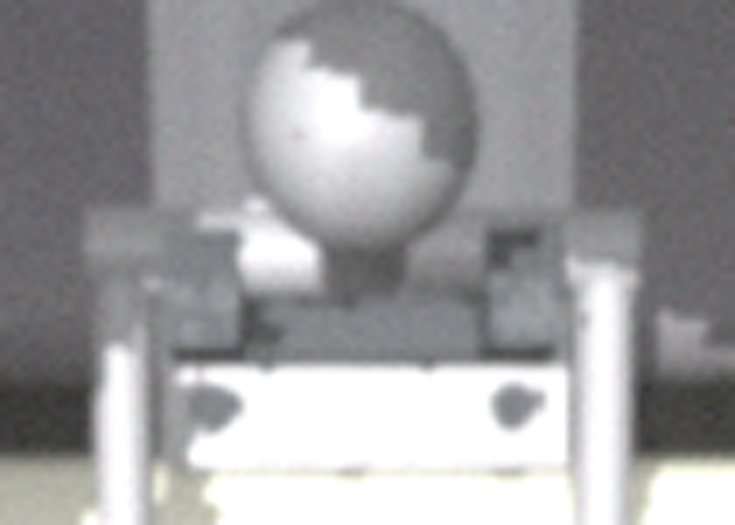

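```bash
python3 -m inch '[{"grip":0,"dx":-0.05,"dy":0,"dz":0.2,"rx":0,"ry":0,"rz":0},{"grip":0,"dx":-0.04,"dy":0,"dz":0.16,"rx":0,"ry":0,"rz":0}]'; python3 -m inch '[{"grip":0,"dx":0,"dy":0,"dz":0.12,"rx":0,"ry":0,"rz":0}]';python3 -m inch '[{"grip":0,"dx":0,"dy":0,"dz":0.1,"rx":0,"ry":0,"rz":0}]';
```

```text
time: 16.62
tool_pos: [0.5307, -0.1807, 0.1237]
ee_rot: [3.137, 0.011, 1.709]
wrist_force: [-0.6, 0.4, 0.2]
width: 0.0007
time: 16.75
tool_pos: [0.5306, -0.1809, 0.1203]
ee_rot: [3.137, 0.011, 1.709]
wrist_force: [-0.6, -1.0, 0.8]
width: 0.0006
time: 16.88
tool_pos: [0.5307, -0.1809, 0.1194]
ee_rot: [3.136, 0.012, 1.709]
wrist_force: [-3.7, 2.4, 12.9]
width: 0.0005
```

```bash
python3 -m inch '[{"grip":0,"dx":0,"dy":0,"dz":0.03,"rx":0,"ry":0,"rz":0},{"grip":0,"dx":0,"dy":0,"dz":0.03,"rx":0,"ry":0,"rz":0},{"grip":0,"dx":0,"dy":0,"dz":0.03,"rx":0,"ry":0,"rz":0}]'
```

```text
time: 17.25
tool_pos: [0.5307, -0.1809, 0.1196]
ee_rot: [3.135, 0.013, 1.709]
wrist_force: [-1.7, 0.6, 6.1]
width: 0.0
```

```bash
python3 -m inch '[{"grip":0,"dx":0,"dy":0,"dz":-0.3,"rx":0,"ry":0,"rz":0},{"grip":0,"dx":0,"dy":0,"dz":-0.8,"rx":0,"ry":0,"rz":0},{"grip":0,"dx":0,"dy":0,"dz":-1,"rx":0,"ry":0,"rz":0},{"grip":0,"dx":0,"dy":0,"dz":-1,"rx":0,"ry":0,"rz":0},{"grip":0,"dx":0,"dy":0,"dz":0,"rx":0,"ry":0,"rz":0}]';  python3 look.py scene s10 280 110 400 210 6; python3 look.py wrist w10 240 60 400 180 5
```

```text
time: 17.88
tool_pos: [0.5304, -0.1802, 0.1967]
ee_rot: [3.137, 0.012, 1.709]
wrist_force: [0.3, -0.2, 0.0]
width: 0.0002
17.875 [ 0.5304 -0.1802  0.1967] [3.137 0.012 1.709] [ 0.3 -0.2  0. ] 0.00015497413796569204
[1.0314572581185855, 0.3376051741772187, 0.4734021184673602] [0.9883181201980457, -0.0215607936939739, 2.343929402378331]
17.925 [ 0.5296 -0.1798  0.195 ] [3.139 0.01  1.709] [-0.2 -0.2 -0.3] 0.0005898885769481225
[0.5186326651132033, -0.10525770470750716, 0.35982532786146754] [-0.26534133696867424, -0.001495085755478076, 0.1379066684450806]
```

View pics/s10z.png

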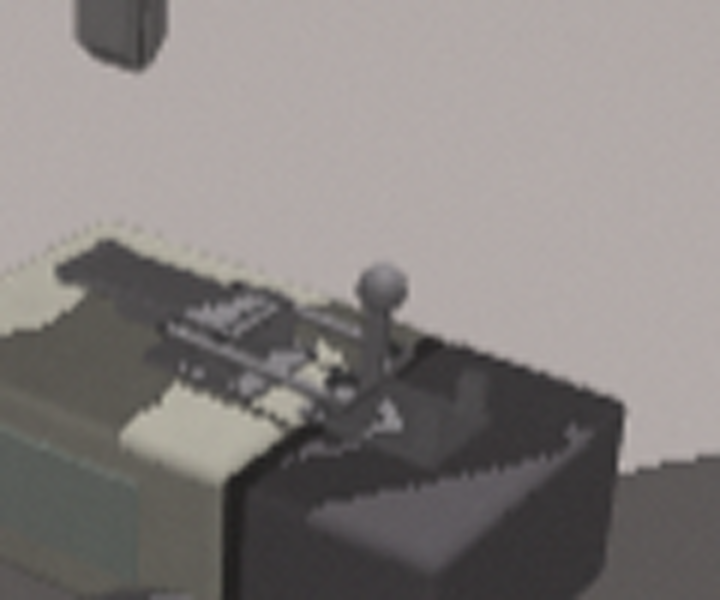

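View pics/w10z.png

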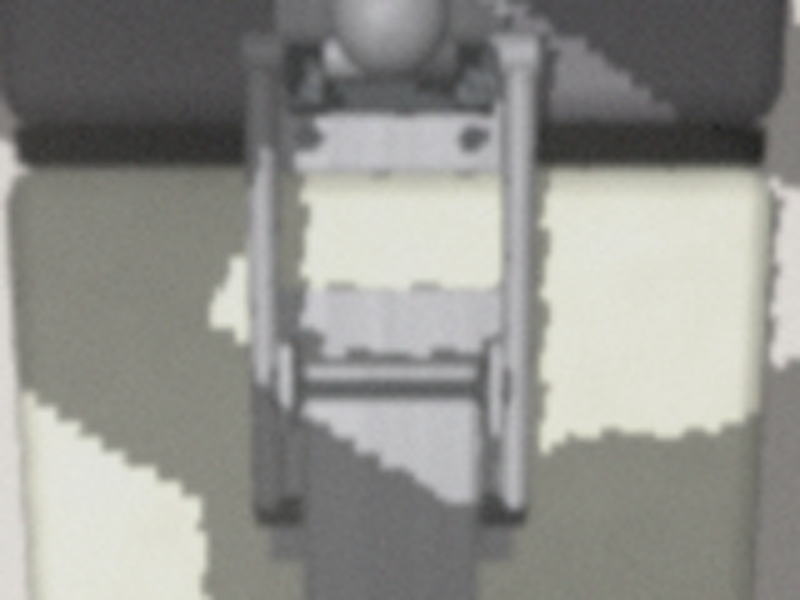

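```bash
python3 -c "
from bench import robot
print(robot.close_job()); o=robot.get_obs(); print(o['time'],o['wrist_force'])"
```

```text
the job is handed in; nothing more can be done
None
the job is handed in; nothing more can be done
```

The latch is shut, and I handed the job in at about 18 s of the 72 s allowed. No verdict came back, so this rests on my own readings and pictures.

**What I did:**
- I gripped the knob and lowered the crossbar into the slot, which bottomed out at about 9 N.
- I drew it back against the prongs with about 7 N. Lifting then met about 7 N of resistance, so the bar was under the lips.
- I let go of the knob and pushed the lever over with the closed fingertips, at about 3–6 N.
- I pressed the lever onto its stop (13 N peak on the wrist sensor) and held it a further 0.4 s or so. Then I backed off about 77 mm.

**Last checks:**
- **Lever:** the fingertips stopped at TCP height 0.1194 m, against the 0.1195 m I expected for a flat lever. After I backed off, the pictures show it still lying flat, with the wrist force near zero.
- **Keeper:** the wrist picture taken just before the final press shows the bar under the prong lips, and the prongs had moved towards the lever. In the pictures taken after backing off the loop is still on the catch. I did not measure the keeper's draw or the loop force directly.
- **Bystanders:** the arm did not go near the bottle, jar or slide box. I did not measure their positions again afterwards.

**What disagreed:**
- The slot felt about 3 mm further towards +x than my camera estimate, at roughly 74 mm from the pivot instead of 71 mm. That is still inside the stated range.
- One spotter-based fit of the lever angle gave 2.7 rad, beyond the lever's 2.4 rad limit, so I ignored it and used the geometry instead.

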